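# Gauge the enlarger lens collars and sort out the undersize ones

### The job

Exactly one of the three black lens collars on the grey sprung plate is bored to size: take the plug gauge from its wooden block, try it gently in the collars, and push it by hand fully home (flange flat on the rim) in the one that accepts it, leaving it standing there with that collar on the plate. Then put the two collars that refuse the gauge into the white tray, standing flat side by side. Do not lean so hard that the plate nears the bottom of its springs, do not let anything fall, and leave the other things on the bench alone.

Things in the scene. Friction and masses are not known exactly. Their poses are not given: they have to be found in the camera images.
- gauge: Go plug gauge, 150 to 220 g, standing in the wooden block. From its origin (centre of the plug's lower end, z up): steel plug 24 mm diameter, 36 mm long, lowest 3 mm tapered to 21.5 mm; brass flange 38 mm diameter from 36 to 44 mm; red square handle 18 by 18 mm from 44 to 100 mm, sides along its x and y. Grip the handle by two opposite flat sides.
- collar_a: Round black lens collar with a bright ring on top, 50 mm outside diameter, 44 mm tall, 260 g, loose on the grey plate. Origin: centre of its underside, z up along the bore. The bore's mouth is 26 mm wide for the top 12 mm; below sits a captive bushing. Grip it round the outside. Collars a, b and c look alike; which one is good changes every time; the eye cannot tell reliably.
- collar_b: Round black lens collar with a bright ring on top, 50 mm outside diameter, 44 mm tall, 260 g, loose on the grey plate. Origin: centre of its underside, z up along the bore. The bore's mouth is 26 mm wide for the top 12 mm; below sits a captive bushing. Whichever collar is good (a, b or c) has a wide bushing: the plug goes down till its flange lies on the rim, gauge origin 8 mm above the collar's.
- collar_c: Round black lens collar with a bright ring on top, 50 mm outside diameter, 44 mm tall, 260 g, loose on the grey plate. Origin: centre of its underside, z up along the bore. The bore's mouth is 26 mm wide for the top 12 mm; below sits a captive bushing. The two bad collars (any of a, b, c) have an undersize bushing that stops the plug with the gauge origin about 31 mm above the collar's origin.
- holder: Fixed wooden block 80 by 80 by 35 mm with a 30 mm hole, 30 mm deep, in which the gauge stands loosely (gauge origin 5 mm above the bench, so its handle reaches 105 mm up). Origin: centre of its underside. It stands to the left or to the right of the plate.
- tray: Fixed white print tray for rejects, outside 280 mm (its x) by 200 mm (its y), walls 5 mm thick and 45 mm high, floor 5 mm thick; empty. Origin: centre of its underside. It stands on the side of the plate opposite the wooden block.
- mat: Fixed dark base under the light grey sprung gauging plate. The plate, 240 mm (its x) by 370 mm (its y), has its top 18 mm above this origin (centre of the base's underside, on the bench) and carries the collars in a row along its y, about 115 mm apart.
- plate (a joint): How far the grey sprung plate is pressed down, m: 0 = up (at the start), 0.008 = bottomed. It only moves straight down, starts to give at about 2 N of push and then 1 mm for every 3 N; more than 6 mm (about 20 N) is too hard.
- canister: Bystander: film canister, 33 mm diameter, 50 mm tall, on the far edge of the plate. Origin: centre of its underside.
- loupe: Bystander: dark metal loupe, 38 mm diameter, 42 mm tall, on the far edge of the plate. Origin: centre of its underside.
- amber: Bystander: amber bottle, 70 mm diameter, 170 mm tall, beyond the plate. Origin: centre of its underside.
- beaker: Bystander: clear beaker, 84 mm across, 110 mm tall, beyond the plate. Origin: centre of its underside.
- tongs: Bystander: wooden print tongs, 200 mm long, lying beyond the plate. Origin: mid-length, on the bench.
- squeegee: Bystander: squeegee with a 200 mm blade, lying beyond the plate. Origin: under the middle of the blade.
There are look-alikes about, which are no part of the job. What is meant by the gauge is not blue, and is the larger of those in its own colour.

How it is judged:
On the way:
1. The gauge is pushed fully home in a collar while it is still held (contact force between the fingers and gauge above 1 N and ((z of gauge in the frame of collar_a between 0.005 and 0.0105 m and horizontal distance between gauge and collar_a below 0.005 m and angle between the z axis of gauge and the z axis of collar_a, either way round below 0.07 rad) or (z of gauge in the frame of collar_b between 0.005 and 0.0105 m and horizontal distance between gauge and collar_b below 0.005 m and angle between the z axis of gauge and the z axis of collar_b, either way round below 0.07 rad) or (z of gauge in the frame of collar_c between 0.005 and 0.0105 m and horizontal distance between gauge and collar_c below 0.005 m and angle between the z axis of gauge and the z axis of collar_c, either way round below 0.07 rad))), for 0.2 s.
At the end, for the whole second after the job is handed in: The gauge stands fully home (flange within 2.5 mm of the rim, centred within 5 mm, in line within 4 degrees) in one collar, which stands upright on the plate; the other two collars stand flat on the tray's floor, whole inside its walls; all at rest and let go ((((x of collar_b in the frame of tray between -0.125 and 0.125 m and y of collar_b in the frame of tray between -0.085 and 0.085 m and z of collar_b in the frame of tray below 0.01 m and angle between collar_b's own z axis and vertical below 0.1 rad and linear speed of collar_b below 0.03 m/s) and (x of collar_c in the frame of tray between -0.125 and 0.125 m and y of collar_c in the frame of tray between -0.085 and 0.085 m and z of collar_c in the frame of tray below 0.01 m and angle between collar_c's own z axis and vertical below 0.1 rad and linear speed of collar_c below 0.03 m/s) and z of gauge in the frame of collar_a between 0.005 and 0.0105 m and horizontal distance between gauge and collar_a below 0.005 m and angle between the z axis of gauge and the z axis of collar_a, either way round below 0.07 rad and x of collar_a in the frame of mat between -0.12 and 0.12 m and y of collar_a in the frame of mat between -0.185 and 0.185 m and z of collar_a in the frame of mat between 0.008 and 0.022 m and angle between collar_a's own z axis and vertical below 0.1 rad and linear speed of collar_a below 0.03 m/s) or ((x of collar_a in the frame of tray between -0.125 and 0.125 m and y of collar_a in the frame of tray between -0.085 and 0.085 m and z of collar_a in the frame of tray below 0.01 m and angle between collar_a's own z axis and vertical below 0.1 rad and linear speed of collar_a below 0.03 m/s) and (x of collar_c in the frame of tray between -0.125 and 0.125 m and y of collar_c in the frame of tray between -0.085 and 0.085 m and z of collar_c in the frame of tray below 0.01 m and angle between collar_c's own z axis and vertical below 0.1 rad and linear speed of collar_c below 0.03 m/s) and z of gauge in the frame of collar_b between 0.005 and 0.0105 m and horizontal distance between gauge and collar_b below 0.005 m and angle between the z axis of gauge and the z axis of collar_b, either way round below 0.07 rad and x of collar_b in the frame of mat between -0.12 and 0.12 m and y of collar_b in the frame of mat between -0.185 and 0.185 m and z of collar_b in the frame of mat between 0.008 and 0.022 m and angle between collar_b's own z axis and vertical below 0.1 rad and linear speed of collar_b below 0.03 m/s) or ((x of collar_a in the frame of tray between -0.125 and 0.125 m and y of collar_a in the frame of tray between -0.085 and 0.085 m and z of collar_a in the frame of tray below 0.01 m and angle between collar_a's own z axis and vertical below 0.1 rad and linear speed of collar_a below 0.03 m/s) and (x of collar_b in the frame of tray between -0.125 and 0.125 m and y of collar_b in the frame of tray between -0.085 and 0.085 m and z of collar_b in the frame of tray below 0.01 m and angle between collar_b's own z axis and vertical below 0.1 rad and linear speed of collar_b below 0.03 m/s) and z of gauge in the frame of collar_c between 0.005 and 0.0105 m and horizontal distance between gauge and collar_c below 0.005 m and angle between the z axis of gauge and the z axis of collar_c, either way round below 0.07 rad and x of collar_c in the frame of mat between -0.12 and 0.12 m and y of collar_c in the frame of mat between -0.185 and 0.185 m and z of collar_c in the frame of mat between 0.008 and 0.022 m and angle between collar_c's own z axis and vertical below 0.1 rad and linear speed of collar_c below 0.03 m/s))); the robot touches nothing.
It fails at once if The sprung plate is pressed down by more than 6 mm (about 20 N) (value of joint plate above 0.006 m).
It fails at once if A collar or the gauge is let fall: faster than 0.6 m/s while not held ((linear speed of collar_a above 0.6 m/s and contact force between the fingers and collar_a below 0.2 N) or (linear speed of collar_b above 0.6 m/s and contact force between the fingers and collar_b below 0.2 N) or (linear speed of collar_c above 0.6 m/s and contact force between the fingers and collar_c below 0.2 N) or (linear speed of gauge above 0.6 m/s and contact force between the fingers and gauge below 0.2 N)).
It fails at once if A bystander is moved by more than 20 mm (distance of any of canister, loupe, amber, beaker, tongs, squeegee from where it was at the start of the episode above 0.02 m).
It also fails if it takes over 72 s, if anything falls off the work surface, if the arm or the gripper's body presses on something with over 40 N, if the wrist force passes 120 N, or if a joint passes its speed limit or range.

### The arm

A 7-joint arm with a two-finger parallel gripper is mounted at the origin on the work surface. World frame = base frame: x ahead of the robot, y to its left, z up, the work surface at z = 0. Lengths are in m, angles in rad, forces in N, time in s.
With the tool pointing down it reaches from about 0.4 to 0.85 m from the base axis. Payload 4.5 kg.
Tool frame: the origin (TCP) lies midway between the tips of the shut fingers; the grasp point (between the pads) lies 19 mm behind it; z points along the fingers, x is the direction in which the jaws open and shut, and the axes are right-handed (so a half turn about z gives the same grasp; the last joint's range is limited). The gripper opens to 88 mm and grips with 3 to 60 N. Pads are 18 mm wide; open, the fingers measure 123 mm over their backs; the gripper's body (75 mm by 187 mm) begins 45 mm behind the grasp point.
Start: joints at [-1.302, 0.689, -0.195, 1.565, 0.157, 0.902, -0.215], TCP at [0.145, 0.608, 0.239] pointing down, gripper open.
Joint ranges: [-3.01, 3.01], [-0.46, 2.08], [-1.47, 1.51], [0.13, 2.56], [-1, 4.14], [0.04, 2.09], [-2.66, 2.66]. Speed limits (rad/s): [2.57, 2.57, 3.14, 3.14, 3.14, 3.14, 3.14].

### API

Orientations are given as a unit quaternion [x, y, z, w].
In Python, from plant import r gives the robot as it stands. The module is installed in compiled form; this text tells all that it offers.
- The arm moves only by the tool play_rows, never from a script. Its argument "increments" is a list of rows, each a list of 7 numbers: the opening, from 0 (shut) to 1 (fully open), then the shift along the tool's x, y, z in mm, then the turn, a rotation vector about the tool's x, y, z in rad. In form: [[hand, dx, dy, dz, wx, wy, wz], ...]. A call has exactly 8 rows; each row shifts and turns the pose as measured when the row begins, along the tool's axes as they then stand; what a row does not reach is not made up. A row lasts 1/8 s, in which the tool goes at most 62.5 mm and 10.7 degrees, less where a joint would pass 70% of its speed; a pose out of reach is approached as far as the arm can. A call is refused whole if a number of a shift passes 62.5 or a number of a turn 0.188, either way. A call with a gripper value outside its range is refused whole. The fingers move at their own pace and stop on an object; "grip_force" is the grip in N (left out, the last holds). Time passes only in rows, so rows that do not move let the fingers close, or fill a call up. It gives the time, the measured TCP pose, the force and the opening at its end, in the units of the state.
- r.get_state(): the state, without advancing time (a new reading comes with each control period).
- r.snapshot(name): name is "scene" or "side" or "wrist"; returns the picture (480x640x3 uint8, red, green, blue); there is no depth.
- r.get_calibration(name): a dict with "fx", "fy", "cx", "cy" (pixels), "R" (3x3) and "t" (3): a world point X has camera coordinates R X + t. Camera axes: x right, y down, z forward; pixel columns grow to the right and rows downward; lengths in m; the calibration is good to about 2 mm. The wrist camera is an equidistant fisheye: a pixel r from the principal point sees the ray r / f radians off the axis. A picture is of the moment at which its call begins: read the wrist's pose just before it. get_calibration takes no time and is no camera call; for the wrist camera it gives the pose at the moment of the call.
- r.finish_job(): hands the job in, once; it reports no verdict.
The state is a dict: "clock": time; "q": joint angles; "qd": joint speeds; "joint_torque": joint torques, N m; "tool_pos": TCP position; "eef_rot": TCP orientation; "contact_force": force on the tool from outside, world axes, zero at the start; "moment": the same for the moment, N m; "opening": opening from 0.0 (shut) to 1.0 (fully open).
Only numpy, scipy, OpenCV 4.12 (cv2) and the standard library are available. Lean on these libraries where they do the work, as an engineer would, in place of code of your own. Each camera call takes 0.05 s, during which the arm holds its last target.

## Working session

There is one attempt and no reset: what is moved stays moved. The work goes in short steps, Python scripts to look and compute and a tool call to move; the robot and the scene stay as the last step left them, time stands still between calls to the robot, and variables do not carry over. Pictures are saved under pics/ and viewed, and the job is handed in when it is done.

Besides the shell and the picture viewer there is one more tool, called after "Request:" as name(argument=value, ...) on one line, values as JSON. play_rows: Moves the arm, as the interface text tells. Its arguments: {"type":"object","properties":{"increments":{"type":"array"},"grip_force":{"type":"number"}},"required":["increments"]}

```bash
mkdir -p pics
python3 - <<'E'
from plant import r
import cv2
s=r.get_state();print(s)
for n in("scene","side","wrist"):
    c=r.get_calibration(n);print(n,c)
    cv2.imwrite(f"pics/{n}0.png",r.snapshot(n)[:,:,::-1])
E
```

```text
{'clock': 0.0, 'q': array([-1.30220191,  0.68998772, -0.19451899,  1.56636455,  0.15734536,
        0.90249384, -0.21510137]), 'qd': array([ 0.00059177, -0.00027571, -0.00158541, -0.0006933 ,  0.00068866,
        0.00128429,  0.00101523]), 'joint_torque': array([-3.73579733e-04, -5.27557933e+01, -1.26679637e+00, -1.53417885e+01,
       -5.27144910e-02,  6.71373244e-03,  1.73235780e-04]), 'tool_pos': array([0.14530975, 0.60721313, 0.23790237]), 'eef_rot': array([ 7.85024727e-01,  6.19463734e-01, -6.74121455e-04,  6.38081739e-04]), 'contact_force': array([ 0.09939168, -0.89670601,  0.22816204]), 'moment': array([ 0.02187822,  0.08170546, -0.01728422]), 'opening': 1.0038736037091633}
scene {'fx': 484.9534259112807, 'fy': 484.9534259112807, 'cx': 316.6823249372128, 'cy': 248.45004567141723, 'R': array([[-0.71768792,  0.69614573, -0.01746912],
       [ 0.50243919,  0.50029158, -0.70516891],
       [-0.48216067, -0.51486838, -0.70882412]]), 't': array([ 0.42392534, -0.25009797,  1.29818301])}
side {'fx': 488.07297592865456, 'fy': 488.07297592865456, 'cx': 317.4837687845559, 'cy': 228.65488717310797, 'R': array([[-0.8911534 , -0.4535621 , -0.01127136],
       [-0.35061814,  0.70423203, -0.61735255],
       [ 0.28794537, -0.54620388, -0.78660586]]), 't': array([0.50558137, 0.25022595, 0.97319895])}
wrist {'fx': 371.64829954431775, 'fy': 371.64829954431775, 'cx': 319.08880732699123, 'cy': 241.12480878991965, 'R': array([[ 0.23232263,  0.97263688, -0.0019231 ],
       [ 0.92954144, -0.22144601,  0.29481243],
       [ 0.28631958, -0.0702792 , -0.95555321]]), 't': array([-0.62288297, -0.04078674,  0.389788  ])}
```

View pics/scene0.png

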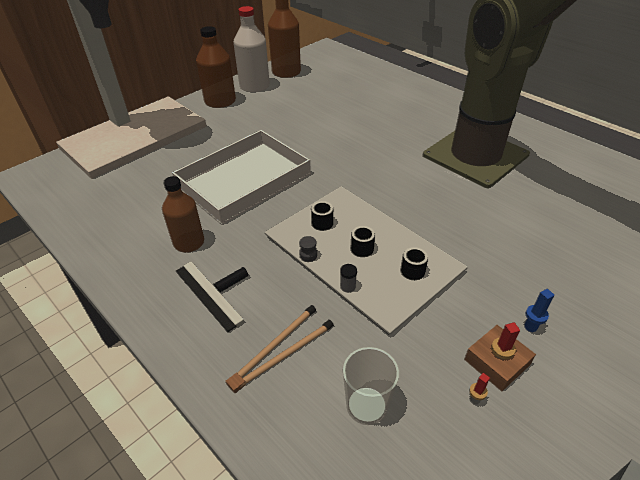

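View pics/side0.png

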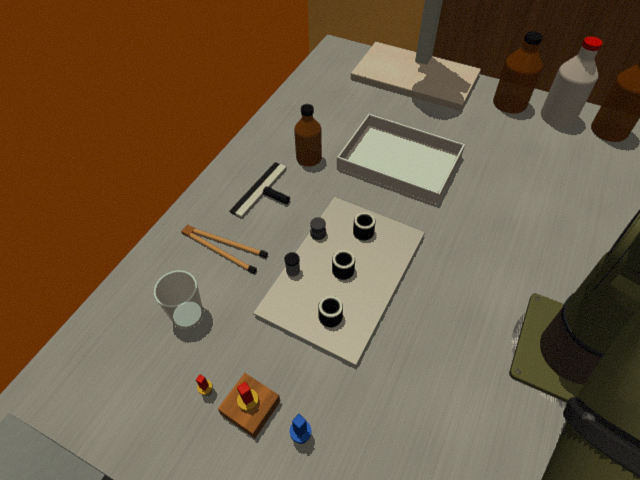

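View pics/wrist0.png

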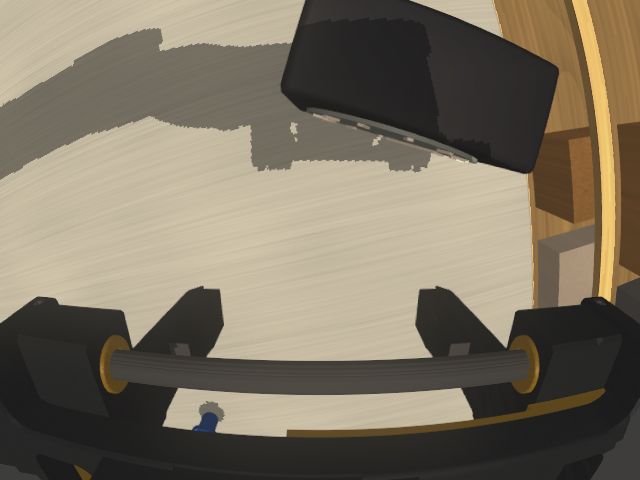

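The large red-handled gauge stands in the wooden block at scene (508,340). The small red one at (480,388) and the blue one at (538,310) are look-alikes. I'll confirm this with a crop.

```bash
cat > h.py <<'E'
import numpy as np,cv2
from scipy.spatial.transform import Rotation as Rot
def ray(c,u,v):
    d=np.array([(u-c['cx'])/c['fx'],(v-c['cy'])/c['fy'],1.]);R=np.array(c['R']);t=np.array(c['t'])
    return -R.T@t,R.T@d
def onz(c,u,v,z):
    o,d=ray(c,u,v);return o+d*(z-o[2])/d[2]
def rayw(c,u,v):
    x=(u-c['cx'])/c['fx'];y=(v-c['cy'])/c['fy'];th=np.hypot(x,y);k=np.sin(th)/max(th,1e-9)
    d=np.array([x*k,y*k,np.cos(th)]);R=np.array(c['R']);t=np.array(c['t'])
    return -R.T@t,R.T@d
def onzw(c,u,v,z):
    o,d=rayw(c,u,v);return o+d*(z-o[2])/d[2]
def proj(c,P):
    X=np.array(c['R'])@P+c['t'];return np.array([c['fx']*X[0]/X[2]+c['cx'],c['fy']*X[1]/X[2]+c['cy']])
def projw(c,P):
    X=np.array(c['R'])@P+c['t'];r=np.hypot(X[0],X[1]);th=np.arctan2(r,X[2])
    return np.array([c['fx']*th*X[0]/r+c['cx'],c['fy']*th*X[1]/r+c['cy']])
E
python3 - <<'E'
import cv2
a=cv2.imread('pics/scene0.png');b=cv2.imread('pics/side0.png')
def cr(i,x,y,w,h,W,H):return cv2.resize(i[y:y+h,x:x+w],(W,H),interpolation=cv2.INTER_CUBIC)
import numpy as np
cv2.imwrite('pics/c1.png',np.hstack([cr(a,455,280,120,120,400,400),cr(b,190,360,130,100,400,400)]))
cv2.imwrite('pics/c2.png',np.vstack([cr(a,290,190,160,120,640,480)]))
cv2.imwrite('pics/c3.png',np.vstack([cr(b,270,200,160,120,800,600)]))
E
```

```text
(no output)
```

View pics/c1.png

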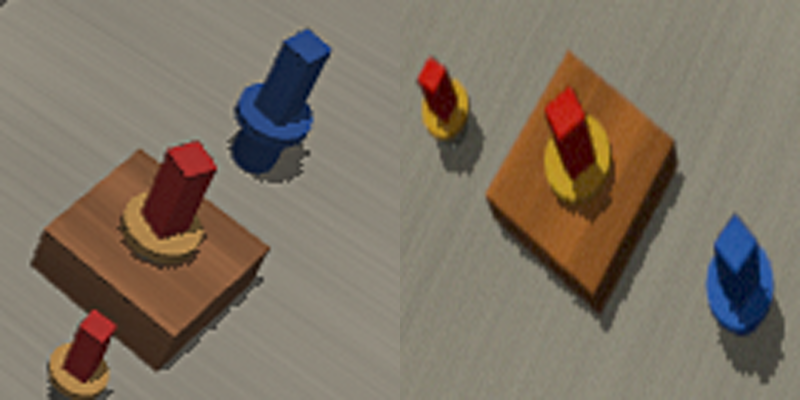

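View pics/c2.png

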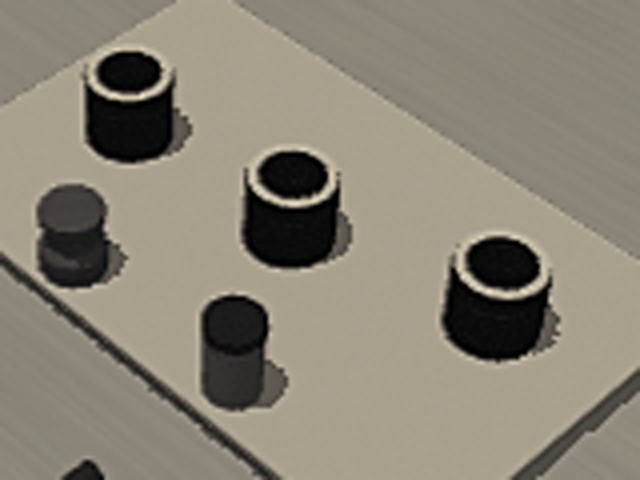

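View pics/c3.png

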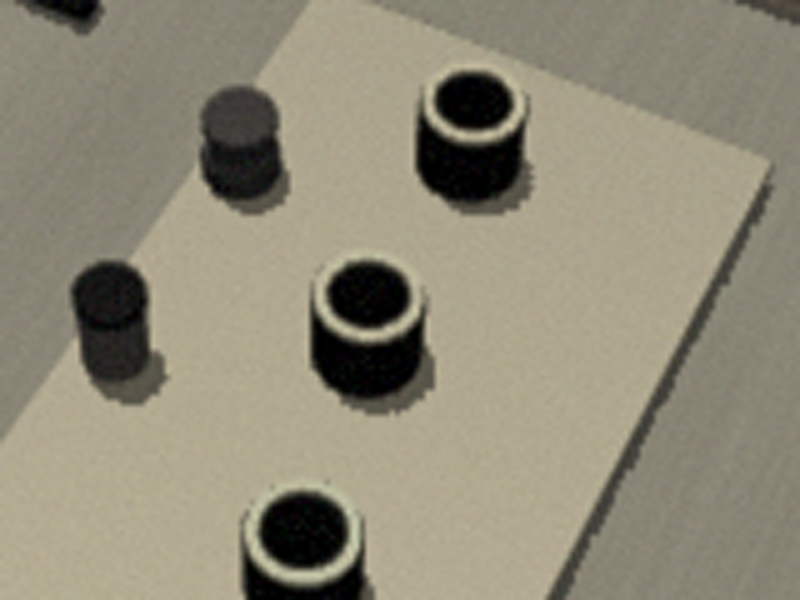

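The crop confirms it: the large red-handled gauge is in the block, and the smaller red and the blue one stand loose. Next I'll work out positions.

Run:
```python
from plant import r
from h import *
A=r.get_calibration('scene');B=r.get_calibration('side')
def tri(pa,pb):
    M=[];v=[]
    for c,p in((A,pa),(B,pb)):
        o,d=ray(c,*p);d/=np.linalg.norm(d);Q=np.eye(3)-np.outer(d,d);M.append(Q);v.append(Q@o)
    return np.linalg.solve(sum(M),sum(v))
for n,z,pa,pb in [('gauge',.105,(512,327.4),(244.6,386.5)),('c1',.062,(322.25,208.75),(364.6,220.4)),('c2',.062,(363,234.25),(343.6,259.2)),('c3',.062,(415,256.5),(330.6,306.6))]:
    print(n,onz(A,*pa,z).round(4),onz(B,*pb,z).round(4),tri(pa,pb).round(4))
for n,z,p in [('platecorners',.018,(342,187)),('',.018,(467,267)),('',.018,(390,331)),('',.018,(265,233)),
 ('tray top',.045,(262,132)),('',.045,(310,161)),('',.045,(222,211)),('',.045,(174,176)),
 ('holder',.035,(497,325)),('',.035,(536,355)),('',.035,(508,379)),('',.035,(467,350)),('smallred',.05,(484,377)),('blue top',.1,(547,293)),('blue base',.0,(531,328)),
 ('canister top',.068,(348,270)),('loupe top',.06,(308,242))]:
    print(n,onz(A,*p,z).round(4))
for n,z,p in [('platecorners side',.018,(336,198)),('',.018,(424,236)),('',.018,(357,358)),('',.018,(258,317)),('tray',.045,(370,118)),('',.045,(463,153)),('',.045,(433,197)),('',.045,(339,160)),
 ('blue',.1,(299,418))]:
    print(n,onz(B,*p,z).round(4))
```

```text
gauge [0.5195 0.3793 0.105 ] [0.5145 0.3757 0.105 ] [0.5157 0.3766 0.101 ]
c1 [ 0.4934 -0.0813  0.062 ] [ 0.489  -0.0842  0.062 ] [ 0.4898 -0.0858  0.0582]
c2 [0.4909 0.0358 0.062 ] [0.4864 0.0341 0.062 ] [0.4873 0.0323 0.058 ]
c3 [0.4663 0.1506 0.062 ] [0.4609 0.1497 0.062 ] [0.462  0.1477 0.0572]
platecorners [ 0.3664 -0.1421  0.018 ]
 [0.3778 0.2215 0.018 ]
 [0.6104 0.2123 0.018 ]
 [ 0.6041 -0.1497  0.018 ]
tray top [ 0.3702 -0.439   0.045 ]
 [ 0.3721 -0.2482  0.045 ]
 [ 0.6427 -0.2496  0.045 ]
 [ 0.6474 -0.4393  0.045 ]
holder [0.4756 0.345  0.035 ]
 [0.4837 0.4244 0.035 ]
 [0.5575 0.4149 0.035 ]
 [0.5577 0.3369 0.035 ]
smallred [0.5919 0.3879 0.05  ]
blue top [0.4088 0.3832 0.1   ]
blue base [0.4087 0.3854 0.    ]
canister top [0.5893 0.0858 0.068 ]
loupe top [ 0.5852 -0.0295  0.06  ]
platecorners side [ 0.5931 -0.1525  0.018 ]
 [ 0.3583 -0.1368  0.018 ]
 [0.3753 0.2065 0.018 ]
 [0.5951 0.2169 0.018 ]
tray [ 0.6272 -0.4412  0.045 ]
 [ 0.3552 -0.4182  0.045 ]
 [ 0.3753 -0.2373  0.045 ]
 [ 0.6328 -0.252   0.045 ]
blue [0.4075 0.3787 0.1   ]
```

```bash
cat >> h.py <<'E'
def info(r):
    s=r.get_state();R=Rot.from_quat(s['eef_rot']).as_matrix()
    print('t',round(s['clock'],2),'tcp',s['tool_pos'].round(4),'yaw',round(np.degrees(np.arctan2(R[1,0],R[0,0])),2),'z',R[:,2].round(4),'F',s['contact_force'].round(2),'open',round(s['opening'],3))
    return s,R
def plan(r,tgt,yaw=None):
    """total tool-frame shift (mm) and rotvec to target pos, tool x at yaw deg, pointing down"""
    s,R=info(r)
    d=R.T@(np.array(tgt)-s['tool_pos'])*1000
    if yaw is None: yaw=np.degrees(np.arctan2(R[1,0],R[0,0]))
    a=np.radians(yaw);T=np.array([[np.cos(a),np.sin(a),0],[np.sin(a),-np.cos(a),0],[0,0,-1]]).T
    T=np.column_stack([[np.cos(a),np.sin(a),0],[np.sin(a),-np.cos(a),0],[0,0,-1]])
    w=Rot.from_matrix(R.T@T).as_rotvec()
    print('shift',d.round(1),'rot',w.round(4)); return d,w
def snap(r,n,name):
    c=r.get_calibration(n);im=r.snapshot(n)[:,:,::-1].copy();cv2.imwrite(f'pics/{name}.png',im);np.save(f'pics/{name}.npy',c,allow_pickle=True);return c,im
def ld(name): return np.load(f'pics/{name}.npy',allow_pickle=True).item(),cv2.imread(f'pics/{name}.png')
E
python3 - <<'E'
from plant import r
from h import *
s,R=info(r)
c=r.get_calibration('wrist');cp=-c['R'].T@c['t'];print('cam in tool',(R.T@(cp-s['tool_pos'])).round(4), (R.T@c['R'].T).round(3))
plan(r,(.517,.378,.21),83)
E
```

```text
t 0.15 tcp [0.1453 0.6074 0.2381] yaw 76.55 z [-2.0e-04 -1.4e-03 -1.0e+00] F [ 0.68 -0.03 -0.11] open 1.003
cam in tool [-0.0011 -0.0761 -0.1453] [[ 1.     0.    -0.   ]
 [-0.     0.956  0.295]
 [ 0.    -0.295  0.956]]
t 0.15 tcp [0.1453 0.6074 0.2381] yaw 76.55 z [-2.0e-04 -1.4e-03 -1.0e+00] F [ 0.68 -0.03 -0.11] open 1.003
shift [-136.6  414.9   28.3] rot [-0.      0.0014 -0.1125]
```

Request:
play_rows(increments=[[1,-17,52,0,0,0,-0.014],[1,-17,52,0,0,0,-0.014],[1,-17,52,0,0,0,-0.014],[1,-17,52,3,0,0,-0.014],[1,-17,52,3,0,0,-0.014],[1,-17,52,4,0,0,-0.014],[1,-17,52,4,0,0,-0.014],[1,-15,45,4,0,0,-0.014]])

```text
clock: 1.15
tool_pos: [0.5284, 0.3992, 0.2163]
eef_rot: [0.744, 0.668, -0.002, -0.001]
contact_force: [-0.3, 0.3, -0.6]
opening: 0.998
```

Run:
```python
from plant import r
from h import *
plan(r,(.517,.378,.20),83)
c,im=snap(r,'wrist','w1')
```

```text
t 1.15 tcp [0.5284 0.3992 0.2163] yaw 83.85 z [-0.0053 -0.001  -1.    ] F [-0.26  0.31 -0.63] open 0.998
shift [-22.2  -9.   16.4] rot [-0.0052  0.0016  0.0149]
```

View pics/w1.png

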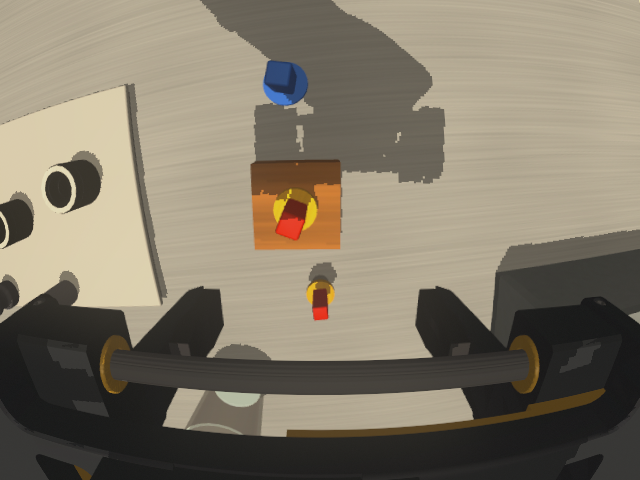

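Run:
```python
import cv2
a=cv2.imread('pics/w1.png')
cv2.imwrite('pics/w1c.png',cv2.resize(a[180:250,250:345],(760,560),interpolation=cv2.INTER_CUBIC))
```

```text
(no output)
```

View pics/w1c.png

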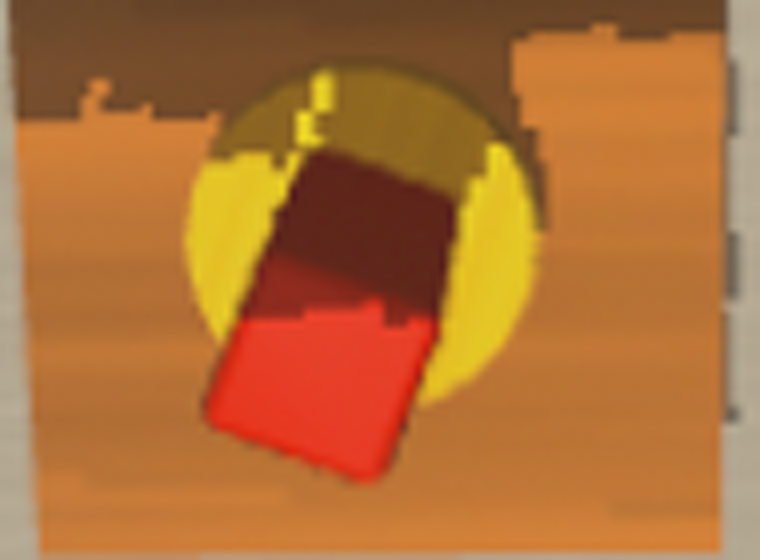

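Run:
```python
from plant import r
from h import *
c,_=ld('w1')
P=np.array([onzw(c,250+u/8,180+v/8,.105) for u,v in[(258,255),(437,320),(375,485),(205,415)]])
print(P.round(4),P.mean(0).round(4))
for i in range(4):
    d=P[(i+1)%4]-P[i];print(np.linalg.norm(d).round(4),np.degrees(np.arctan2(d[1],d[0])).round(1))
m=P.mean(0)
f=onzw(c,250+362/8,180+238/8,.049);print('flange',f.round(4))
for y in (61,71,):plan(r,(m[0],m[1],.2),y)
for p in[(287,82),(319,292)]:print(onzw(c,*p,.04))
```

```text
[[0.5061 0.374  0.105 ]
 [0.5138 0.3891 0.105 ]
 [0.5284 0.3817 0.105 ]
 [0.5202 0.3673 0.105 ]] [0.5171 0.378  0.105 ]
0.0169 63.2
0.0164 -26.8
0.0166 -119.5
0.0156 154.5
flange [0.5171 0.3783 0.049 ]
t 1.2 tcp [0.5362 0.3929 0.2153] yaw 83.35 z [ 6.0e-04 -5.8e-03 -1.0e+00] F [ 6.34 -2.89 -0.91] open 0.998
shift [-16.9 -17.2  15.4] rot [0.0024 0.0054 0.3901]
t 1.2 tcp [0.5362 0.3929 0.2153] yaw 83.35 z [ 6.0e-04 -5.8e-03 -1.0e+00] F [ 6.34 -2.89 -0.91] open 0.998
shift [-16.9 -17.2  15.4] rot [0.0019 0.0055 0.2155]
[0.40663182 0.38341427 0.04      ]
[0.60025432 0.38995716 0.04      ]
```

Request:
play_rows(increments=[[1,-8,-8,5,0,0.004,0],[1,-8,-8,5,0,0,0],[1,0,0,5,0,0,0.12],[1,0,0,0,0,0,0.12],[1,0,0,0,0,0,0.12],[1,0,0,0,0,0,0],[1,0,0,0,0,0,0],[1,0,0,0,0,0,0]])

```text
clock: 2.2
tool_pos: [0.5183, 0.3748, 0.1966]
eef_rot: [0.857, 0.515, -0.003, 0.002]
contact_force: [0.8, -0.6, -0.9]
opening: 0.999
```

Run:
```python
from plant import r
from h import *
plan(r,(.517,.378,.065),62.5)
c,im=snap(r,'wrist','w2')
cv2.imwrite('pics/w2c.png',cv2.resize(im[150:350,200:440],(720,600)))
```

```text
t 2.2 tcp [0.5183 0.3748 0.1966] yaw 61.97 z [-0.003  -0.0059 -1.    ] F [ 0.82 -0.6  -0.86] open 0.999
shift [  3.1  -2.7 131.6] rot [ 0.0001  0.0066 -0.0093]
```

View pics/w2c.png

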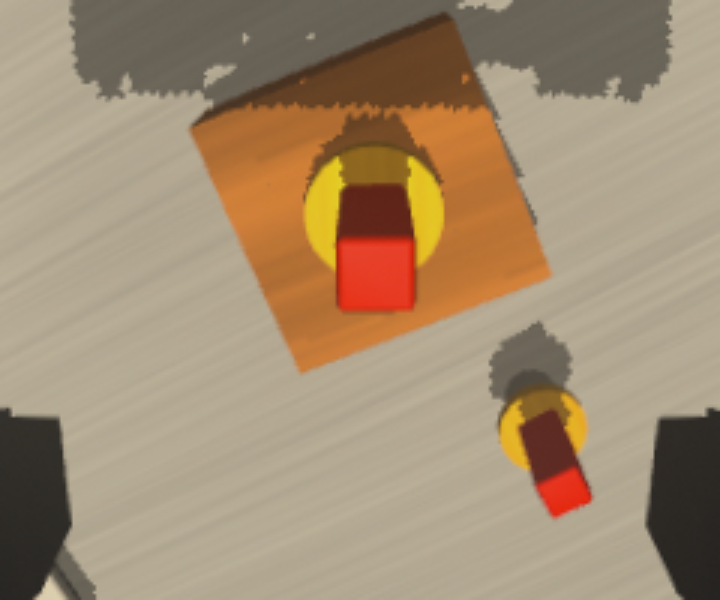

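Run:
```python
from plant import r
from h import *
c,_=ld('w2')
m=onzw(c,200+375.5/3,150+274.5/3,.105);f=onzw(c,200+374/3,150+214/3,.049)
print(m,f)
plan(r,(m[0],m[1],.065),62.3)
```

```text
[0.5171345  0.37806416 0.105     ] [0.51735063 0.37805138 0.049     ]
t 2.25 tcp [0.5183 0.3748 0.1966] yaw 61.96 z [-0.003  -0.0059 -1.    ] F [ 0.16 -0.4   0.49] open 1.002
shift [  3.2  -2.6 131.6] rot [ 0.0001  0.0066 -0.006 ]
```

Request:
play_rows(increments=[[0.7,3.2,-2.6,26,0,0.006,-0.006],[0.6,0,0,26,0,0,0],[0.6,0,0,26,0,0,0],[0.6,0,0,26,0,0,0],[0.6,0,0,20,0,0,0],[0.6,0,0,8,0,0,0],[0.6,0,0,0,0,0,0],[0.6,0,0,0,0,0,0]], grip_force=20)

```text
clock: 3.25
tool_pos: [0.5199, 0.3805, 0.0628]
eef_rot: [0.855, 0.519, 0.003, -0.001]
contact_force: [-1.0, -0.5, 0.1]
opening: 0.595
```

Run:
```python
from plant import r
from h import *
plan(r,(.5172,.378,.065),62.3)
```

```text
t 3.25 tcp [0.5199 0.3805 0.0628] yaw 62.47 z [ 0.004   0.0044 -1.    ] F [-1.   -0.47  0.1 ] open 0.595
shift [-3.5 -1.2 -2.3] rot [ 0.0015 -0.0057  0.0029]
```

Request:
play_rows(increments=[[0.6,-3.5,-1.2,-2,0.0015,-0.0057,0.003],[0.6,0,0,0,0,0,0],[0,0,0,0,0,0,0],[0,0,0,0,0,0,0],[0,0,0,0,0,0,0],[0,0,0,0,0,0,0],[0,0,0,0,0,0,0],[0,0,0,0,0,0,0]])

```text
clock: 4.25
tool_pos: [0.5181, 0.3786, 0.0671]
eef_rot: [0.856, 0.517, 0.002, -0.0]
contact_force: [-0.3, 0.0, 0.6]
opening: 0.205
```

Run:
```python
from plant import r
from h import *
plan(r,(.5172,.378,.065),62.3)
c,im=snap(r,'wrist','w3')
```

```text
t 4.25 tcp [0.5181 0.3786 0.0671] yaw 62.28 z [ 0.0026  0.002  -1.    ] F [-0.35  0.04  0.63] open 0.205
shift [-1.  -0.5  2.1] rot [ 0.0014 -0.0029 -0.0004]
```

View pics/w3.png

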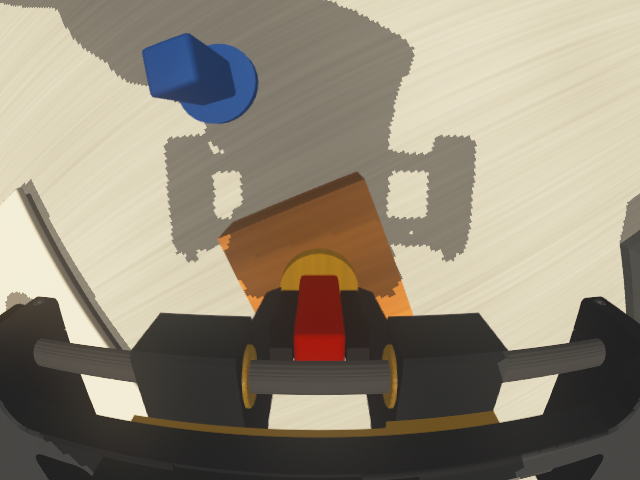

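Request:
play_rows(increments=[[0,0,0,-8,0,0,0],[0,0,0,-12,0,-0.003,0],[0,0,0,-16,0,0,0],[0,0,0,-20,0,0,0],[0,0,0,-20,0,0,0],[0,0,0,-14,0,0,0],[0,0,0,-5,0,0,0],[0,0,0,0,0,0,0]])

```text
clock: 5.3
tool_pos: [0.518, 0.3787, 0.1697]
eef_rot: [0.856, 0.517, 0.001, 0.001]
contact_force: [0.1, 0.1, -1.2]
opening: 0.201
```

Run:
```python
from plant import r
from h import *
plan(r,(.4636,.150,.17),62.3)
```

```text
t 5.3 tcp [0.518  0.3787 0.1697] yaw 62.28 z [ 2.4e-03  1.0e-04 -1.0e+00] F [ 0.08  0.09 -1.22] open 0.201
shift [-227.7   58.2   -0.5] rot [ 0.0021 -0.0013 -0.0004]
```

Request:
play_rows(increments=[[0,-20,5,0,0.002,-0.001,0],[0,-40,10,0,0,0,0],[0,-42,11,0,0,0,0],[0,-42,11,0,0,0,0],[0,-42,11,0,0,0,0],[0,-28,7,0,0,0,0],[0,-14,3,0,0,0,0],[0,0,0,0,0,0,0]])

```text
clock: 6.3
tool_pos: [0.4591, 0.1433, 0.1648]
eef_rot: [0.855, 0.518, -0.004, -0.001]
contact_force: [0.1, 0.0, -1.3]
opening: 0.205
```

Run:
```python
from plant import r
from h import *
plan(r,(.4636,.150,.17),62.3)
c,im=snap(r,'wrist','w4')
for P in [(.4636,.1502,.062),(.4887,.035,.062),(.4912,-.0828,.062)]: 
    p=projw(c,np.array(P));print(p.round(1))
```

```text
t 6.3 tcp [0.4591 0.1433 0.1648] yaw 62.38 z [-0.0073 -0.0018 -1.    ] F [ 0.1   0.04 -1.31] open 0.205
shift [ 8.   0.9 -5.2] rot [-0.0056  0.005   0.0013]
[333.  242.1]
[217.6 332.8]
[122.8 376.8]
```

View pics/w4.png

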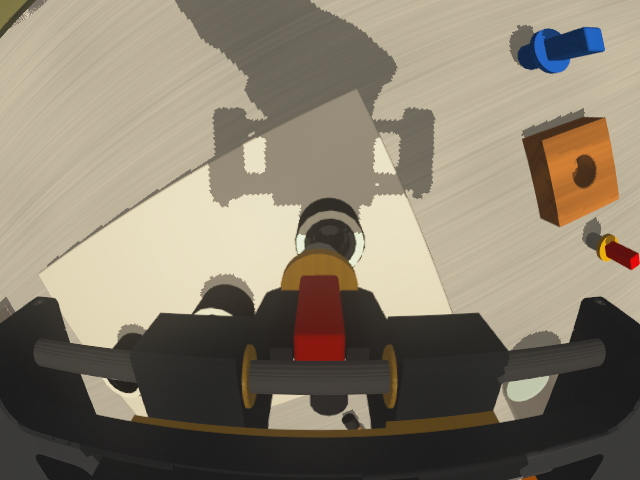

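Run:
```python
import cv2
from h import *
c,a=ld('w4')
b=cv2.resize(a[190:290,265:395],(780,600),interpolation=cv2.INTER_CUBIC)
def circ(ctr,rad,col):
    pts=[]
    for t in np.linspace(0,2*np.pi,60):
        u=projw(c,np.array(ctr)+[rad*np.cos(t),rad*np.sin(t),0]);pts.append((u-[265,190])*6)
    cv2.polylines(b,[np.array(pts).astype(int)],True,col,1)
circ((.4636,.1502,.062),.025,(0,255,0));circ((.4636,.1502,.062),.013,(0,0,255))
cv2.imwrite('pics/w4c.png',b)
```

```text
(no output)
```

View pics/w4c.png

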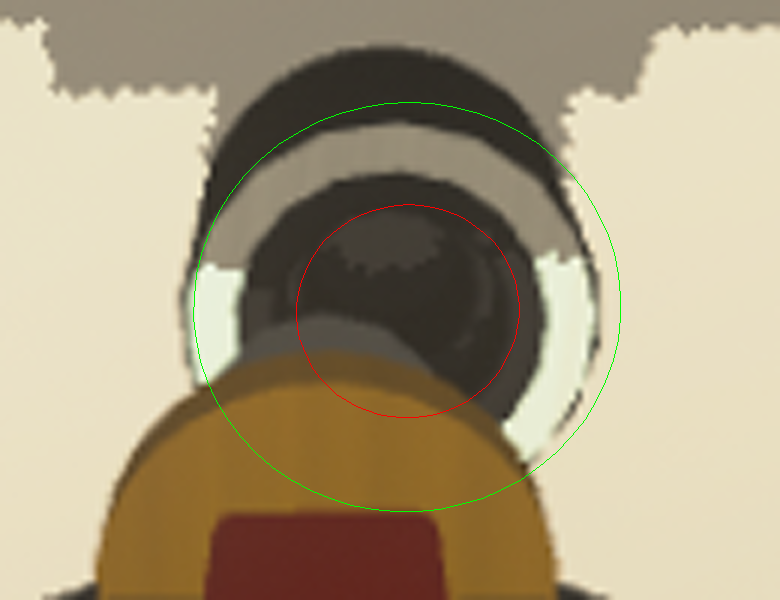

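Run:
```python
from h import *
from plant import r
c,a=ld('w4')
q=onzw(c,265+393/6,190+321/6,.062);print(q)
s,R=info(r)
# add wrist bias: +0.9mm tool x, gauge sits -0.5mm tool y from TCP -> TCP target = ring +.9 x + .5 y
t=q+R[:,0]*.0009+R[:,1]*.0005;print(t)
plan(r,(t[0],t[1],.135),62.3)
```

```text
[0.46368119 0.14818635 0.062     ]
t 6.35 tcp [0.4595 0.1444 0.1649] yaw 62.44 z [-6.5e-03 -9.0e-04 -1.0e+00] F [ 0.64 -0.28 -1.04] open 0.204
[0.46454082 0.14875291 0.06199387]
t 6.35 tcp [0.4595 0.1444 0.1649] yaw 62.44 z [-6.5e-03 -9.0e-04 -1.0e+00] F [ 0.64 -0.28 -1.04] open 0.204
shift [ 6.3  2.6 29.9] rot [-0.0053  0.0038  0.0025]
```

Request:
play_rows(increments=[[0,6.1,2.4,0,-0.005,0.004,0.002],[0,0,0,8,0,0,0],[0,0,0,8,0,0,0],[0,0,0,8,0,0,0],[0,0,0,7,0,0,0],[0,0,0,3,0,0,0],[0,0,0,0,0,0,0],[0,0,0,0,0,0,0]])

```text
clock: 7.35
tool_pos: [0.4656, 0.1537, 0.1278]
eef_rot: [0.854, 0.52, 0.001, -0.001]
contact_force: [-1.4, 0.0, -1.8]
opening: 0.204
```

Run:
```python
from plant import r
from h import *
plan(r,(.4643,.1493,.121),62.3)
```

```text
t 7.35 tcp [0.4656 0.1537 0.1278] yaw 62.64 z [ 9.0e-04  3.2e-03 -1.0e+00] F [-1.39  0.01 -1.82] open 0.204
shift [-4.5  0.9  6.8] rot [-0.0007 -0.0033  0.0059]
```

Request:
play_rows(increments=[[0,-4,0.8,0,0,-0.003,0.003],[0,0,0,0,0,0,0],[0,0,0,0,0,0,0],[0,0,0,0,0,0,0],[0,0,0,0,0,0,0],[0,0,0,0,0,0,0],[0,0,0,0,0,0,0],[0,0,0,0,0,0,0]])

```text
clock: 8.35
tool_pos: [0.4648, 0.1495, 0.1284]
eef_rot: [0.855, 0.518, 0.001, -0.0]
contact_force: [-0.8, -0.2, -1.1]
opening: 0.205
```

Run:
```python
from plant import r
from h import *
plan(r,(.4643,.1493,.121),62.3)
c,im=snap(r,'wrist','w5')
b=cv2.resize(im[200:300,255:385],(780,600),interpolation=cv2.INTER_CUBIC)
cv2.imwrite('pics/w5c.png',b)
c,im=snap(r,'side','s5')
b=cv2.resize(im[230:330,265:395],(780,600),interpolation=cv2.INTER_CUBIC)
cv2.imwrite('pics/s5c.png',b)
```

```text
t 8.35 tcp [0.4648 0.1495 0.1284] yaw 62.44 z [ 9.e-04  9.e-04 -1.e+00] F [-0.82 -0.16 -1.11] open 0.205
shift [-0.5 -0.4  7.4] rot [ 0.0003 -0.0012  0.0024]
```

View pics/w5c.png

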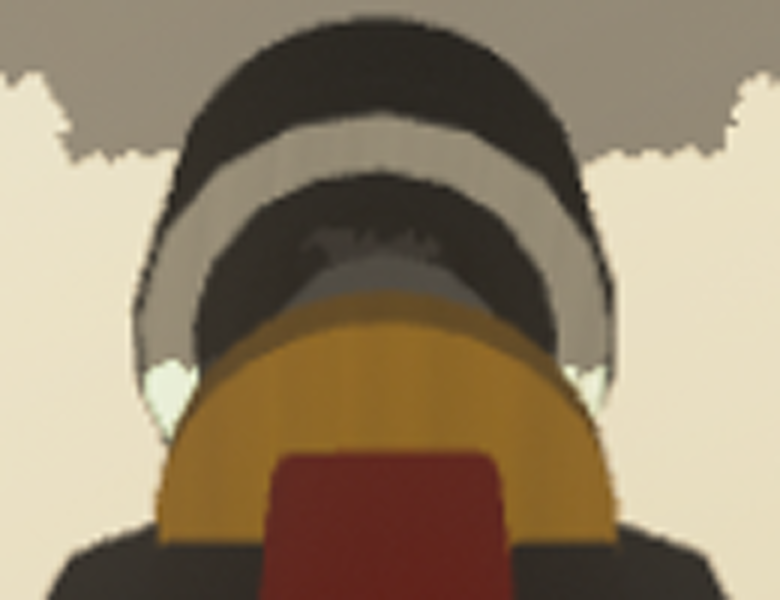

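View pics/s5c.png

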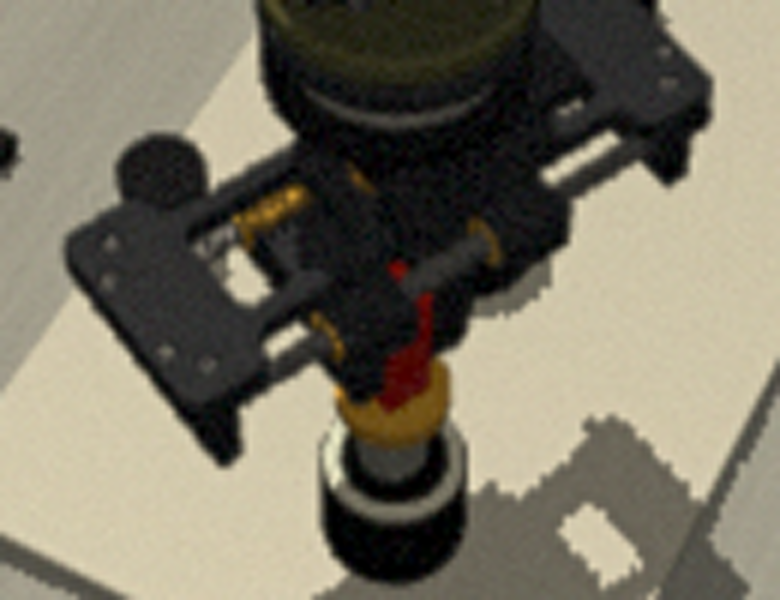

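Request:
play_rows(increments=[[0,-1.1,-0.2,0,0,-0.001,0.002],[0,0,0,0,0,0,0],[0,0,0,2,0,0,0],[0,0,0,2,0,0,0],[0,0,0,2,0,0,0],[0,0,0,1,0,0,0],[0,0,0,0,0,0,0],[0,0,0,0,0,0,0]])

```text
clock: 9.45
tool_pos: [0.464, 0.1486, 0.1208]
eef_rot: [0.856, 0.517, -0.0, 0.0]
contact_force: [0.2, 0.2, -1.2]
opening: 0.204
```

Run:
```python
from plant import r
from h import *
plan(r,(.4638,.1485,.114),62.3)
c,im=snap(r,'wrist','w6')
b=cv2.resize(im[200:300,255:385],(780,600),interpolation=cv2.INTER_CUBIC)
cv2.imwrite('pics/w6c.png',b)
```

```text
t 9.45 tcp [0.464  0.1486 0.1208] yaw 62.32 z [ 0.e+00 -1.e-04 -1.e+00] F [ 0.21  0.2  -1.2 ] open 0.204
shift [-0.2 -0.2  6.8] rot [0.0001 0.0001 0.0003]
```

View pics/w6c.png

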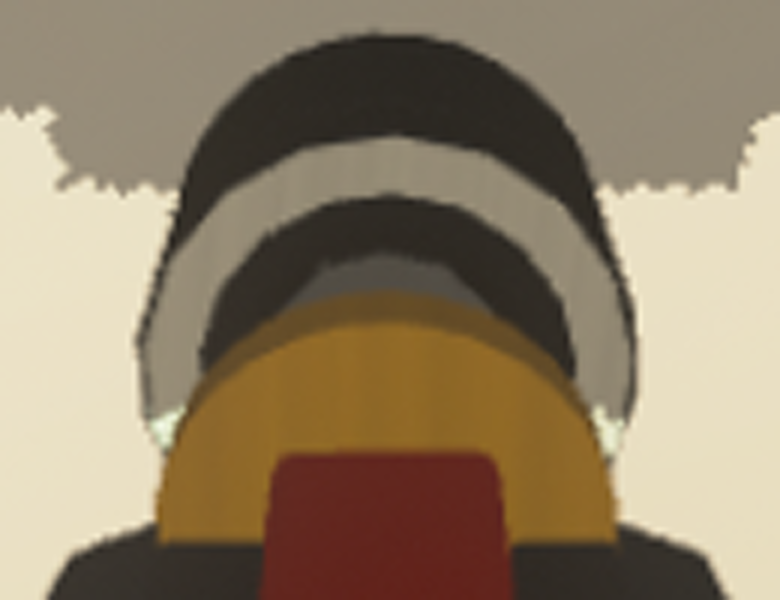

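Request:
play_rows(increments=[[0,0,0,2,0,0,0],[0,0,0,2,0,0,0],[0,0,0,2,0,0,0],[0,0,0,1.5,0,0,0],[0,0,0,1,0,0,0],[0,0,0,1,0,0,0],[0,0,0,0,0,0,0],[0,0,0,0,0,0,0]])

```text
clock: 10.5
tool_pos: [0.4642, 0.1486, 0.111]
eef_rot: [0.856, 0.517, 0.0, 0.0]
contact_force: [-0.0, 0.1, 0.7]
opening: 0.201
```

Run:
```python
from plant import r
from h import *
plan(r,(.464,.1485,.107),62.3)
```

```text
t 10.5 tcp [0.4642 0.1486 0.111 ] yaw 62.32 z [ 6.e-04 -1.e-04 -1.e+00] F [-0.01  0.09  0.69] open 0.201
shift [-0.2 -0.1  4. ] rot [ 0.0006 -0.0002  0.0003]
```

Request:
play_rows(increments=[[0,0,0,1,0,0,0],[0,0,0,1,0,0,0],[0,0,0,1,0,0,0],[0,0,0,0,0,0,0],[0,0,0,0,0,0,0],[0,0,0,0,0,0,0],[0,0,0,0,0,0,0],[0,0,0,0,0,0,0]])

```text
clock: 11.5
tool_pos: [0.4642, 0.1486, 0.1098]
eef_rot: [0.856, 0.517, 0.001, 0.001]
contact_force: [-1.5, -0.0, 4.1]
opening: 0.203
```

Run:
```python
from plant import r
from h import *
plan(r,(.464,.1485,.107),62.3)
```

```text
t 11.5 tcp [0.4642 0.1486 0.1098] yaw 62.32 z [ 2.2e-03 -1.0e-04 -1.0e+00] F [-1.51 -0.02  4.09] open 0.203
shift [-0.2 -0.2  2.8] rot [ 0.002  -0.0009  0.0003]
```

Request:
play_rows(increments=[[0,0,0,-6,0,0,0],[0,0,0,-12,0,0,0],[0,0,0,-15,0,0,0],[0,0,0,-5,0,0,0],[0,-12,10,0,0,0,0],[0,-26,22,0,0,0,0],[0,-28,23,0,0,0,0],[0,-18,15,0,0,0,0]])

```text
clock: 12.5
tool_pos: [0.4876, 0.0371, 0.1487]
eef_rot: [0.855, 0.519, 0.0, 0.001]
contact_force: [0.4, -0.3, -2.0]
opening: 0.202
```

Run:
```python
from plant import r
from h import *
plan(r,(.4891,.0334,.131),62.3)
```

```text
t 12.5 tcp [0.4876 0.0371 0.1487] yaw 62.48 z [ 8.e-04 -7.e-04 -1.e+00] F [ 0.44 -0.34 -1.97] open 0.202
shift [-2.5  3.  17.7] rot [0.001  0.0003 0.0031]
```

Request:
play_rows(increments=[[0,0,0,0,0,0,0.002],[0,0,0,6,0,0,0],[0,0,0,6,0,0,0],[0,0,0,4,0,0,0],[0,0,0,0,0,0,0],[0,0,0,0,0,0,0],[0,0,0,0,0,0,0],[0,0,0,0,0,0,0]])

```text
clock: 13.5
tool_pos: [0.4866, 0.0372, 0.1306]
eef_rot: [0.855, 0.518, -0.001, -0.0]
contact_force: [0.4, -0.8, -2.0]
opening: 0.201
```

Run:
```python
from plant import r
from h import *
plan(r,(.4891,.0334,.121),62.3)
c,im=snap(r,'wrist','w7')
b=cv2.resize(im[200:300,255:385],(780,600),interpolation=cv2.INTER_CUBIC)
cv2.imwrite('pics/w7c.png',b)
```

```text
t 13.5 tcp [0.4866 0.0372 0.1306] yaw 62.37 z [-1.5e-03 -6.0e-04 -1.0e+00] F [ 0.38 -0.77 -1.97] open 0.201
shift [-2.2  4.   9.6] rot [-0.0011  0.0012  0.0013]
```

View pics/w7c.png

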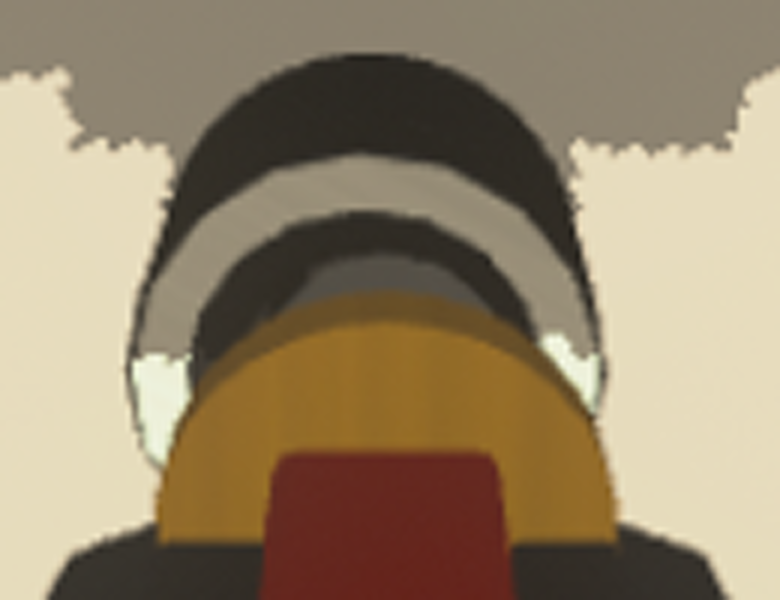

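Request:
play_rows(increments=[[0,-2.2,4.1,0,-0.001,0.001,0.001],[0,0,0,0,0,0,0],[0,0,0,0,0,0,0],[0,0,0,2,0,0,0],[0,0,0,2,0,0,0],[0,0,0,0,0,0,0],[0,0,0,0,0,0,0],[0,0,0,0,0,0,0]])

```text
clock: 14.55
tool_pos: [0.4894, 0.0329, 0.1263]
eef_rot: [0.856, 0.517, -0.0, 0.0]
contact_force: [0.2, 0.2, -1.1]
opening: 0.203
```

Run:
```python
from plant import r
from h import *
plan(r,(.4891,.0334,.121),62.3)
c,im=snap(r,'wrist','w8')
b=cv2.resize(im[200:300,255:385],(780,600),interpolation=cv2.INTER_CUBIC)
cv2.imwrite('pics/w8c.png',b)
```

```text
t 14.55 tcp [0.4894 0.0329 0.1263] yaw 62.29 z [-0.e+00 -2.e-04 -1.e+00] F [ 0.23  0.19 -1.11] open 0.203
shift [ 0.3 -0.5  5.3] rot [ 0.0001  0.0002 -0.0002]
```

View pics/w8c.png

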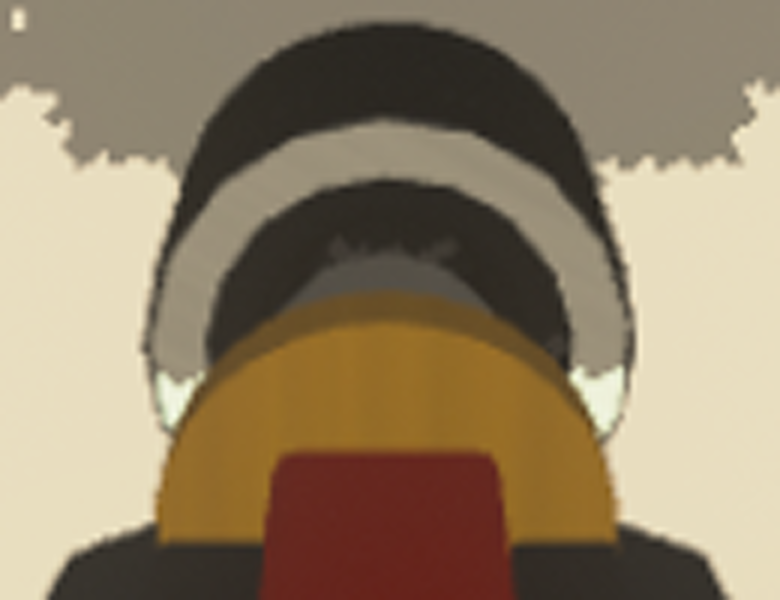

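Request:
play_rows(increments=[[0,0.2,0,2,0,0,0],[0,0,0,2,0,0,0],[0,0,0,1,0,0,0],[0,0,0,1,0,0,0],[0,0,0,1,0,0,0],[0,0,0,1,0,0,0],[0,0,0,0,0,0,0],[0,0,0,0,0,0,0]])

```text
clock: 15.6
tool_pos: [0.4896, 0.0331, 0.1178]
eef_rot: [0.856, 0.517, 0.0, 0.0]
contact_force: [0.5, -0.7, -1.5]
opening: 0.2
```

Run:
```python
from plant import r
from h import *
plan(r,(.4893,.0332,.113),62.3)
```

```text
t 15.6 tcp [0.4896 0.0331 0.1178] yaw 62.29 z [ 1.e-04 -1.e-04 -1.e+00] F [ 0.54 -0.67 -1.5 ] open 0.2
shift [-0.  -0.3  4.8] rot [ 0.0002  0.     -0.0002]
```

Free in the mouth so far. Creeping past the stop height.

Request:
play_rows(increments=[[0,0,0,2,0,0,0],[0,0,0,2,0,0,0],[0,0,0,2,0,0,0],[0,0,0,1.5,0,0,0],[0,0,0,1.5,0,0,0],[0,0,0,1,0,0,0],[0,0,0,0,0,0,0],[0,0,0,0,0,0,0]])

```text
clock: 16.6
tool_pos: [0.4898, 0.0331, 0.1093]
eef_rot: [0.856, 0.517, 0.001, 0.001]
contact_force: [-1.6, 0.8, 6.3]
opening: 0.203
```

Run:
```python
from plant import r
from h import *
plan(r,(.4893,.0332,.108),62.3)
```

```text
t 16.6 tcp [0.4898 0.0331 0.1093] yaw 62.29 z [ 2.1e-03 -7.0e-04 -1.0e+00] F [-1.57  0.77  6.35] open 0.203
shift [-0.2 -0.5  1.3] rot [ 0.0022 -0.0003 -0.0001]
```

Request:
play_rows(increments=[[0,0,0,-6,0,0,0],[0,0,0,-12,0,0,0],[0,0,0,-15,0,0,0],[0,0,0,-5,0,0,0],[0,-15,8,0,0,0,0],[0,-30,16,0,0,0,0],[0,-34,19,0,0,0,0],[0,-20,12,0,0,0,0]])

```text
clock: 17.6
tool_pos: [0.4933, -0.0803, 0.1502]
eef_rot: [0.854, 0.52, 0.002, 0.0]
contact_force: [0.6, 0.3, -1.6]
opening: 0.204
```

Request:
play_rows(increments=[[0,0,0,0,0,0,0],[0,0,0,6,0,0,0],[0,0,0,6,0,0,0],[0,0,0,4,0,0,0],[0,0,0,0,0,0,0],[0,0,0,0,0,0,0],[0,0,0,0,0,0,0],[0,0,0,0,0,0,0]])

```text
clock: 18.6
tool_pos: [0.4932, -0.0771, 0.133]
eef_rot: [0.854, 0.521, 0.002, -0.001]
contact_force: [0.3, 0.5, -1.6]
opening: 0.201
```

Run:
```python
from plant import r
from h import *
plan(r,(.4921,-.0846,.121),62.3)
c,im=snap(r,'wrist','w9')
b=cv2.resize(im[200:300,255:385],(780,600),interpolation=cv2.INTER_CUBIC)
cv2.imwrite('pics/w9c.png',b)
```

```text
t 18.6 tcp [ 0.4932 -0.0771  0.133 ] yaw 62.8 z [ 0.0031  0.0031 -1.    ] F [ 0.26  0.52 -1.55] open 0.201
shift [-7.2  2.5 11.9] rot [ 0.0013 -0.0042  0.0087]
```

View pics/w9c.png

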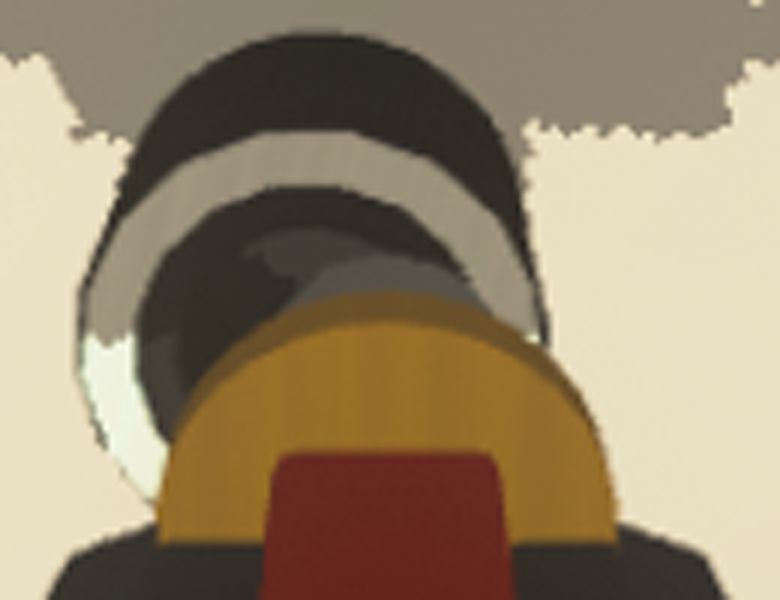

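Request:
play_rows(increments=[[0,-7.3,2.5,0,0.001,-0.004,0.008],[0,0,0,0,0,0,0],[0,0,0,0,0,0,0],[0,0,0,2,0,0,0],[0,0,0,3,0,0,0],[0,0,0,0,0,0,0],[0,0,0,0,0,0,0],[0,0,0,0,0,0,0]])

```text
clock: 19.65
tool_pos: [0.492, -0.0855, 0.1276]
eef_rot: [0.856, 0.517, 0.0, 0.0]
contact_force: [-0.3, 0.7, -2.1]
opening: 0.202
```

Run:
```python
from plant import r
from h import *
plan(r,(.4921,-.0846,.121),62.3)
c,im=snap(r,'wrist','w10')
b=cv2.resize(im[200:300,255:385],(780,600),interpolation=cv2.INTER_CUBIC)
cv2.imwrite('pics/w10c.png',b)
```

```text
t 19.65 tcp [ 0.492  -0.0855  0.1276] yaw 62.28 z [ 2.e-04 -2.e-04 -1.e+00] F [-0.34  0.74 -2.08] open 0.202
shift [ 0.8 -0.3  6.6] rot [ 0.0002  0.0001 -0.0004]
```

View pics/w10c.png

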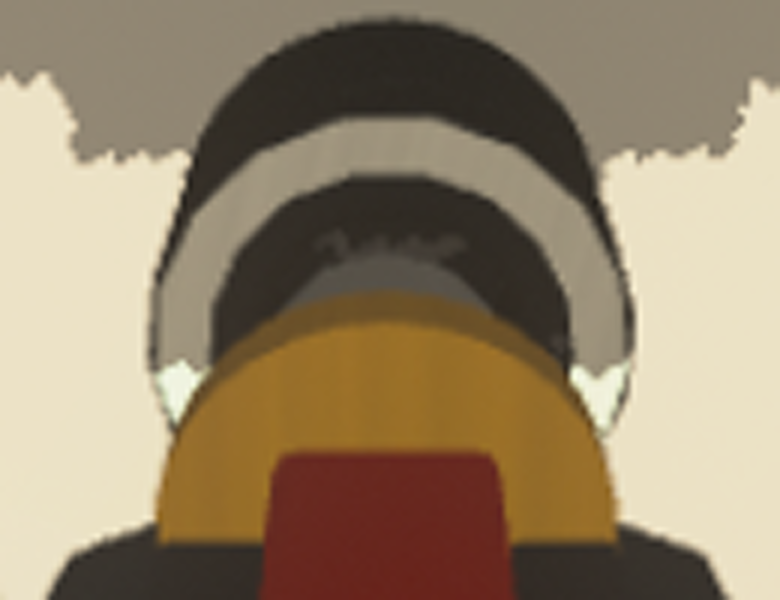

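Request:
play_rows(increments=[[0,0.5,0,1,0,0,0],[0,0,0,2,0,0,0],[0,0,0,2,0,0,0],[0,0,0,1,0,0,0],[0,0,0,1,0,0,0],[0,0,0,1,0,0,0],[0,0,0,1,0,0,0],[0,0,0,0,0,0,0]])

```text
clock: 20.7
tool_pos: [0.4923, -0.085, 0.118]
eef_rot: [0.856, 0.517, 0.0, 0.0]
contact_force: [-0.7, 0.1, -1.3]
opening: 0.2
```

Run:
```python
from plant import r
from h import *
plan(r,(.4923,-.085,.111),62.3)
```

```text
t 20.7 tcp [ 0.4923 -0.085   0.118 ] yaw 62.28 z [ 3.e-04 -2.e-04 -1.e+00] F [-0.7   0.15 -1.28] open 0.2
shift [ 0. -0.  7.] rot [ 0.0004  0.     -0.0004]
```

Request:
play_rows(increments=[[0,0,0,2,0,0,0],[0,0,0,2,0,0,0],[0,0,0,2,0,0,0],[0,0,0,2,0,0,0],[0,0,0,1.5,0,0,0],[0,0,0,1,0,0,0],[0,0,0,0,0,0,0],[0,0,0,0,0,0,0]])

```text
clock: 21.7
tool_pos: [0.4924, -0.085, 0.1067]
eef_rot: [0.856, 0.517, 0.0, 0.0]
contact_force: [-0.0, -1.1, -2.0]
opening: 0.2
```

Run:
```python
from plant import r
from h import *
plan(r,(.4923,-.085,.089),62.3)
```

```text
t 21.7 tcp [ 0.4924 -0.085   0.1067] yaw 62.28 z [ 4.e-04 -2.e-04 -1.e+00] F [-0.03 -1.13 -1.99] open 0.2
shift [-0.  -0.1 17.7] rot [ 0.0004 -0.     -0.0003]
```

The third collar accepts the plug, with no force below the stop height. I'll push on gently.

Request:
play_rows(increments=[[0,0,0,2,0,0,0],[0,0,0,2,0,0,0],[0,0,0,2,0,0,0],[0,0,0,2,0,0,0],[0,0,0,2,0,0,0],[0,0,0,2,0,0,0],[0,0,0,1,0,0,0],[0,0,0,0,0,0,0]])

```text
clock: 22.7
tool_pos: [0.4925, -0.085, 0.0927]
eef_rot: [0.856, 0.517, 0.0, 0.0]
contact_force: [0.3, 0.4, -1.6]
opening: 0.204
```

Run:
```python
from plant import r
from h import *
plan(r,(.4923,-.085,.089),62.3)
```

```text
t 22.7 tcp [ 0.4925 -0.085   0.0927] yaw 62.28 z [ 4.e-04 -1.e-04 -1.e+00] F [ 0.31  0.44 -1.63] open 0.204
shift [-0.1 -0.1  3.7] rot [ 0.0004 -0.0001 -0.0003]
```

Request:
play_rows(increments=[[0,0,0,1.5,0,0,0],[0,0,0,1.5,0,0,0],[0,0,0,1,0,0,0],[0,0,0,1,0,0,0],[0,0,0,1,0,0,0],[0,0,0,1,0,0,0],[0,0,0,0,0,0,0],[0,0,0,0,0,0,0]])

```text
clock: 23.7
tool_pos: [0.4926, -0.085, 0.0867]
eef_rot: [0.856, 0.517, 0.001, 0.001]
contact_force: [-0.9, 0.8, 4.3]
opening: 0.201
```

Run:
```python
from plant import r
from h import *
plan(r,(.4923,-.085,.087),62.3)
```

```text
t 23.7 tcp [ 0.4926 -0.085   0.0867] yaw 62.28 z [ 1.7e-03 -8.0e-04 -1.0e+00] F [-0.91  0.85  4.3 ] open 0.201
shift [-0.1 -0.3 -0.3] rot [ 0.0018 -0.0001 -0.0004]
```

Request:
play_rows(increments=[[0,0,0,0.7,0,0,0],[0,0,0,0,0,0,0],[0,0,0,0,0,0,0],[0,0,0,-0.7,0,0,0],[0,0,0,-0.5,0,0,0],[0.35,0,0,0,0,0,0],[0.45,0,0,0,0,0,0],[0.45,0,0,0,0,0,0]])

```text
clock: 24.7
tool_pos: [0.493, -0.085, 0.0871]
eef_rot: [0.856, 0.517, 0.001, 0.001]
contact_force: [-0.4, -0.7, -0.4]
opening: 0.45
```

Run:
```python
from plant import r
from h import *
plan(r,(.4923,-.085,.16),62.3)
c,im=snap(r,'side','s6')
cv2.imwrite('pics/s6c.png',cv2.resize(im[140:260,290:450],(800,600),interpolation=cv2.INTER_CUBIC))
```

```text
t 24.7 tcp [ 0.493  -0.085   0.0871] yaw 62.28 z [ 2.4e-03 -7.0e-04 -1.0e+00] F [-0.36 -0.74 -0.44] open 0.45
shift [ -0.3  -0.4 -72.9] rot [ 0.0025 -0.0006 -0.0004]
```

View pics/s6c.png

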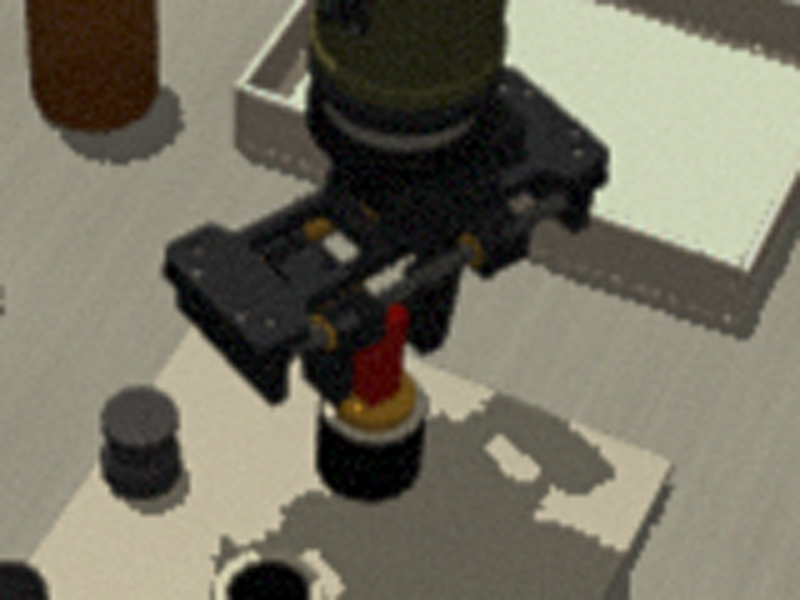

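Request:
play_rows(increments=[[0.45,0,0,-12,0,0,0],[0.45,0,0,-24,0,0,0],[0.45,0,0,-26,0,0,0],[0.6,0,0,-10,0,0,0],[1,0,0,0,0,0,0.14],[1,30,-20,0,0,0,0.14],[1,30,-30,0,0,0,0.14],[1,25,-35,0,0,0,0.14]])

```text
clock: 25.75
tool_pos: [0.4928, 0.0345, 0.1634]
eef_rot: [0.969, 0.247, 0.002, 0.002]
contact_force: [-0.5, -0.1, -0.2]
opening: 0.988
```

Run:
```python
from plant import r
from h import *
plan(r,(.4895,.0335,.11),30)
```

```text
t 25.75 tcp [0.4928 0.0345 0.1634] yaw 28.6 z [ 0.004  -0.0027 -1.    ] F [-0.5  -0.15 -0.16] open 0.988
shift [-3.5 -0.9 53.4] rot [ 0.0043 -0.0021 -0.0244]
```

Request:
play_rows(increments=[[1,-3,-1,0,0.004,-0.002,-0.01],[1,0,0,15,0,0,0],[1,0,0,20,0,0,0],[1,0,0,20,0,0,0],[1,0,0,10,0,0,0],[1,0,0,0,0,0,0],[1,0,0,0,0,0,0],[1,0,0,0,0,0,0]])

```text
clock: 26.75
tool_pos: [0.4895, 0.0336, 0.098]
eef_rot: [0.967, 0.256, 0.0, 0.0]
contact_force: [0.0, 0.6, 0.0]
opening: 1.001
```

Run:
```python
from plant import r
from h import *
plan(r,(.4895,.0335,.029),30)
c,im=snap(r,'wrist','w11')
s,im=snap(r,'scene','sc2')
cv2.imwrite('pics/sc2c.png',im[150:330,250:490])
```

```text
t 26.75 tcp [0.4895 0.0336 0.098 ] yaw 29.61 z [ 1.1e-03 -5.0e-04 -1.0e+00] F [0.05 0.57 0.01] open 1.001
shift [-0.1  0.  69. ] rot [ 0.001  -0.0007 -0.0069]
```

View pics/w11.png

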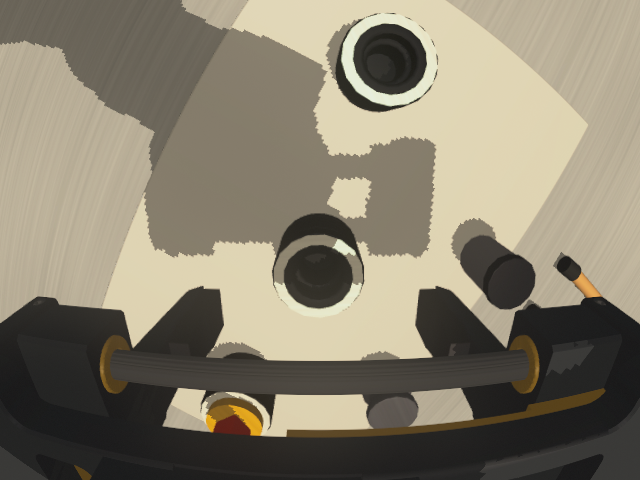

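View pics/sc2c.png

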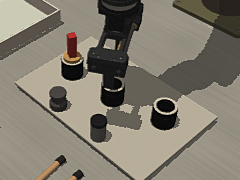

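Request:
play_rows(increments=[[1,0,0,10,0,0,-0.005],[1,0,0,14,0,0,0],[1,0,0,16,0,0,0],[1,0,0,14,0,0,0],[1,0,0,8,0,0,0],[1,0,0,4,0,0,0],[1,0,0,0,0,0,0],[1,0,0,0,0,0,0]])

```text
clock: 27.85
tool_pos: [0.4897, 0.0341, 0.0272]
eef_rot: [0.966, 0.259, 0.0, 0.0]
contact_force: [0.4, 0.1, -0.4]
opening: 1.004
```

Run:
```python
from plant import r
from h import *
plan(r,(.4895,.0335,.029),30)
```

```text
t 27.85 tcp [0.4897 0.0341 0.0272] yaw 29.97 z [ 1.1e-03 -4.0e-04 -1.0e+00] F [ 0.37  0.06 -0.38] open 1.004
shift [-0.5  0.4 -1.8] rot [ 0.0009 -0.0008 -0.0006]
```

Request:
play_rows(increments=[[0,0,0,0,0,0,0],[0,0,0,0,0,0,0],[0,0,0,0,0,0,0],[0,0,0,0,0,0,0],[0,0,0,-4,0,0,0],[0,0,0,-10,0,0,0],[0,0,0,-20,0,0,0],[0,0,0,-28,0,0,0]], grip_force=30)

```text
clock: 28.85
tool_pos: [0.4882, 0.0339, 0.091]
eef_rot: [0.966, 0.259, -0.001, 0.0]
contact_force: [0.2, 0.1, -2.4]
opening: 0.567
```

Run:
```python
from plant import r
from h import *
plan(r,(.4895,.0335,.185),30)
plan(r,(.455,-.345,.185),30)
```

```text
t 28.85 tcp [0.4882 0.0339 0.091 ] yaw 29.97 z [-0.0025 -0.001  -1.    ] F [ 0.25  0.07 -2.44] open 0.567
shift [  0.7   1.  -94. ] rot [-0.0004  0.0027 -0.0005]
t 28.85 tcp [0.4882 0.0339 0.091 ] yaw 29.97 z [-0.0025 -0.001  -1.    ] F [ 0.25  0.07 -2.44] open 0.567
shift [-218.3  311.6  -93.5] rot [-0.0004  0.0027 -0.0005]
```

Request:
play_rows(increments=[[0,0,0,-34,0,0.002,0],[0,0,0,-38,0,0,0],[0,0,0,-22,0,0,0],[0,-18,26,-2,0,0,0],[0,-34,48,0,0,0,0],[0,-38,55,0,0,0,0],[0,-38,55,0,0,0,0],[0,-36,52,0,0,0,0]])

```text
clock: 29.85
tool_pos: [0.4671, -0.2429, 0.1963]
eef_rot: [0.964, 0.266, 0.004, -0.0]
contact_force: [1.6, 0.2, -2.7]
opening: 0.567
```

Run:
```python
from plant import r
from h import *
plan(r,(.455,-.345,.10),30)
```

```text
t 29.85 tcp [ 0.4671 -0.2429  0.1963] yaw 30.82 z [ 0.0081  0.0033 -1.    ] F [ 1.65  0.15 -2.74] open 0.567
shift [-63.5  81.4  95.9] rot [ 0.0013 -0.0087  0.0142]
```

Request:
play_rows(increments=[[0,-30,38,0,0,-0.008,0.01],[0,-18,24,5,0,0,0],[0,-6,8,15,0,0,0],[0,0,0,25,0,0,0],[0,0,0,25,0,0,0],[0,0,0,15,0,0,0],[0,0,0,0,0,0,0],[0,0,0,0,0,0,0]])

```text
clock: 30.85
tool_pos: [0.4519, -0.3342, 0.109]
eef_rot: [0.966, 0.258, -0.001, -0.0]
contact_force: [0.1, 1.6, -2.5]
opening: 0.564
```

Run:
```python
from plant import r
from h import *
plan(r,(.455,-.345,.016),30)
```

```text
t 30.85 tcp [ 0.4519 -0.3342  0.109 ] yaw 29.92 z [-1.4e-03  1.0e-04 -1.0e+00] F [ 0.09  1.56 -2.53] open 0.564
shift [-2.6 11.  93. ] rot [-0.0008  0.0012 -0.0015]
```

Request:
play_rows(increments=[[0,-2.5,10,10,0,0.001,0],[0,0,0,18,0,0,0],[0,0,0,20,0,0,0],[0,0,0,18,0,0,0],[0,0,0,12,0,0,0],[0,0,0,7,0,0,0],[0,0,0,2,0,0,0],[0,0,0,0,0,0,0]])

```text
clock: 31.85
tool_pos: [0.4565, -0.3461, 0.0175]
eef_rot: [0.966, 0.258, 0.001, 0.001]
contact_force: [0.7, -0.2, -2.5]
opening: 0.563
```

Run:
```python
from plant import r
from h import *
plan(r,(.455,-.345,.0145),30)
```

```text
t 31.85 tcp [ 0.4565 -0.3461  0.0175] yaw 29.87 z [ 0.0028 -0.0014 -1.    ] F [ 0.7  -0.19 -2.48] open 0.563
shift [-0.7 -1.7  3. ] rot [ 0.0026 -0.0018 -0.0023]
```

Request:
play_rows(increments=[[0,0,0,1.5,0.002,-0.002,0],[0,0,0,1.2,0,0,0],[0,0,0,0.8,0,0,0],[0,0,0,0,0,0,0],[0.75,0,0,0,0,0,0],[0.85,0,0,0,0,0,0],[0.85,0,0,0,0,0,0],[0.85,0,0,0,0,0,0]])

```text
clock: 32.85
tool_pos: [0.4581, -0.3472, 0.016]
eef_rot: [0.966, 0.258, 0.001, 0.002]
contact_force: [-0.8, -0.1, 0.0]
opening: 0.851
```

Run:
```python
from plant import r
from h import *
plan(r,(.464,.149,.18),30)
c,im=snap(r,'wrist','w12')
```

```text
t 32.85 tcp [ 0.4581 -0.3472  0.016 ] yaw 29.86 z [ 0.0038 -0.0032 -1.    ] F [-0.79 -0.09  0.04] open 0.851
shift [ 252.5 -426.6 -165.5] rot [ 0.0046 -0.0017 -0.0024]
```

View pics/w12.png

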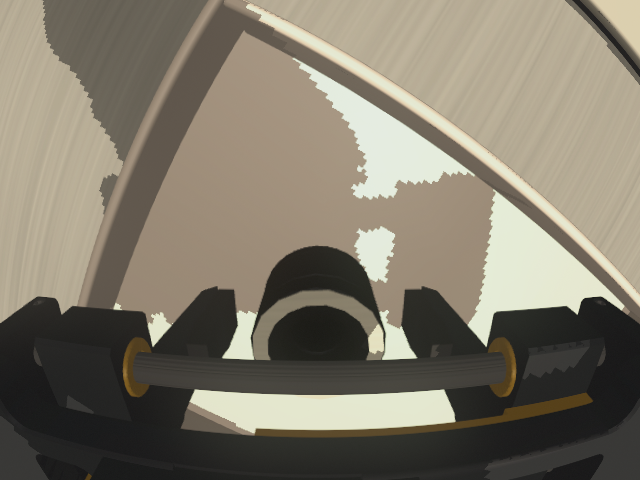

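Request:
play_rows(increments=[[0.85,0,0,-20,0.004,-0.002,0],[1,0,0,-40,0,0,0],[1,0,0,-45,0,0,0],[1,15,-25,-35,0,0,0],[1,30,-50,-20,0,0,0],[1,32,-54,0,0,0,0],[1,32,-54,0,0,0,0],[1,32,-54,0,0,0,0]])

```text
clock: 33.9
tool_pos: [0.4647, -0.073, 0.181]
eef_rot: [0.968, 0.252, 0.002, 0.002]
contact_force: [0.8, -0.3, 0.4]
opening: 1.002
```

Run:
```python
from plant import r
from h import *
plan(r,(.464,.149,.10),30)
```

```text
t 33.9 tcp [ 0.4647 -0.073   0.181 ] yaw 29.14 z [ 0.006  -0.0034 -1.    ] F [ 0.77 -0.31  0.41] open 1.002
shift [ 107.2 -194.7   80.2] rot [ 0.006  -0.0036 -0.0151]
```

Request:
play_rows(increments=[[1,28,-50,0,0.005,-0.003,-0.012],[1,28,-50,0,0,0,0],[1,24,-44,0,0,0,0],[1,12,-22,10,0,0,0],[1,3,-8,20,0,0,0],[1,0,0,25,0,0,0],[1,0,0,15,0,0,0],[1,0,0,0,0,0,0]])

```text
clock: 34.9
tool_pos: [0.4612, 0.1407, 0.1102]
eef_rot: [0.965, 0.264, 0.004, -0.001]
contact_force: [-0.1, 0.1, 0.4]
opening: 0.995
```

Run:
```python
from plant import r
from h import *
plan(r,(.464,.149,.028),30)
c,im=snap(r,'wrist','w13')
```

```text
t 34.9 tcp [0.4612 0.1407 0.1102] yaw 30.62 z [ 0.0061  0.0047 -1.    ] F [-0.14  0.12  0.38] open 0.995
shift [ 6.  -5.6 82.3] rot [-0.001  -0.0077  0.0108]
```

View pics/w13.png

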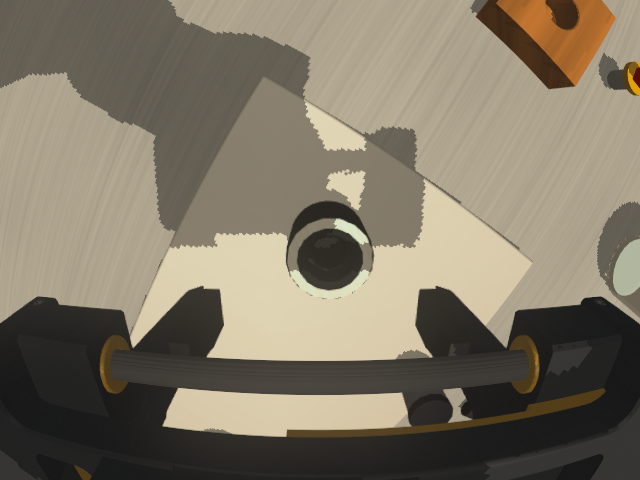

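Request:
play_rows(increments=[[1,6,-5.5,0,0,-0.007,0.01],[1,0,0,0,0,0,0],[1,0,0,10,0,0,0],[1,0,0,18,0,0,0],[1,0,0,20,0,0,0],[1,0,0,16,0,0,0],[1,0,0,10,0,0,0],[1,0,0,3,0,0,0]])

```text
clock: 35.95
tool_pos: [0.4664, 0.1496, 0.0324]
eef_rot: [0.966, 0.258, 0.003, -0.001]
contact_force: [-0.3, 0.5, 0.0]
opening: 1.0
```

Run:
```python
from plant import r
from h import *
plan(r,(.464,.149,.028),30)
```

```text
t 35.95 tcp [0.4664 0.1496 0.0324] yaw 29.94 z [ 0.0059  0.0033 -1.    ] F [-0.25  0.52  0.01] open 1.0
shift [-2.4 -0.7  4.4] rot [ 0.0001 -0.0068 -0.0011]
```

Request:
play_rows(increments=[[1,-2.3,-0.7,4,0,-0.006,0],[1,0,0,0,0,0,0],[0,0,0,0,0,0,0],[0,0,0,0,0,0,0],[0,0,0,0,0,0,0],[0,0,0,0,0,0,0],[0,0,0,0,0,0,0],[0,0,0,0,0,0,0]], grip_force=30)

```text
clock: 36.95
tool_pos: [0.4646, 0.1491, 0.0293]
eef_rot: [0.966, 0.258, 0.001, -0.0]
contact_force: [0.7, 0.3, 0.2]
opening: 0.56
```

Run:
```python
from plant import r
from h import *
plan(r,(.550,-.345,.19),30)
c,im=snap(r,'scene','sc3')
cv2.imwrite('pics/sc3c.png',cv2.resize(im[110:310,160:480],(800,500)))
```

```text
t 36.95 tcp [0.4646 0.1491 0.0293] yaw 29.93 z [ 2.3e-03  8.0e-04 -1.0e+00] F [0.74 0.31 0.24] open 0.56
shift [-172.1  470.9 -160.9] rot [ 0.0004 -0.0024 -0.0013]
```

View pics/sc3c.png

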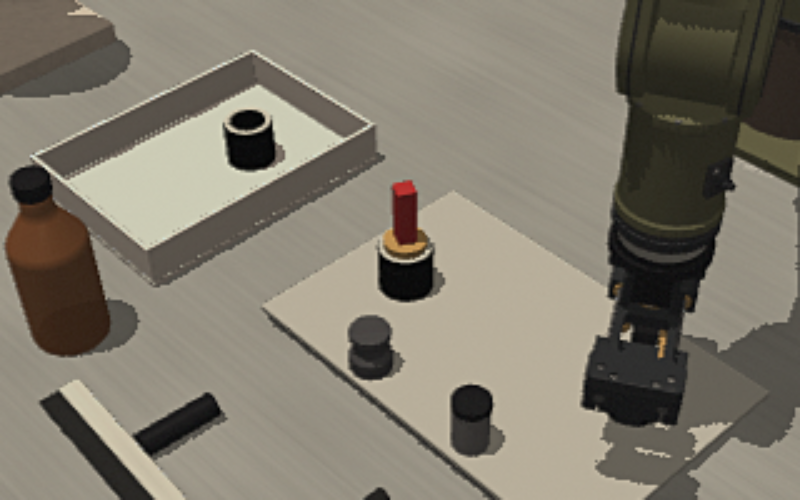

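Request:
play_rows(increments=[[0,0,0,-4,0,-0.002,0],[0,0,0,-12,0,0,0],[0,0,0,-25,0,0,0],[0,0,0,-36,0,0,0],[0,0,0,-40,0,0,0],[0,0,0,-34,0,0,0],[0,-8,22,-10,0,0,0],[0,-16,44,0,0,0,0]])

```text
clock: 38.0
tool_pos: [0.4755, 0.0824, 0.1997]
eef_rot: [0.965, 0.262, 0.001, -0.001]
contact_force: [0.5, 0.2, -3.1]
opening: 0.562
```

Run:
```python
from plant import r
from h import *
A=r.get_calibration('scene');B=r.get_calibration('side')
print('amber',onz(A,187,240,0),onz(B,309,155,0),'top',onz(A,172,184,.17),onz(B,307,110,.17))
print('collar',onz(A,160+248/2.5,110+120/2.5,.049))
plan(r,(.535,-.345,.19),30)
```

```text
amber [ 0.73118678 -0.27223803  0.        ] [ 0.73389145 -0.2760765   0.        ] top [ 0.73675835 -0.25355638  0.17      ] [ 0.72401561 -0.2558246   0.17      ]
collar [ 0.45667679 -0.34478207  0.049     ]
t 38.0 tcp [0.4755 0.0824 0.1997] yaw 30.43 z [ 0.0016  0.0019 -1.    ] F [ 0.51  0.18 -3.15] open 0.562
shift [-165.2  398.7    8.9] rot [-0.0009 -0.0023  0.0075]
```

Request:
play_rows(increments=[[0,-18,48,0,0,-0.002,0.006],[0,-20,52,0,0,0,0],[0,-20,52,0,0,0,0],[0,-20,53,0,0,0,0],[0,-20,53,0,0,0,0],[0,-20,52,0,0,0,0],[0,-14,40,0,0,0,0],[0,-7,20,0,0,0,0]])

```text
clock: 39.0
tool_pos: [0.5378, -0.3221, 0.205]
eef_rot: [0.966, 0.259, -0.0, 0.0]
contact_force: [0.3, -0.4, -2.4]
opening: 0.562
```

Run:
```python
from plant import r
from h import *
plan(r,(.55,-.345,.0163),30)
```

```text
t 39.0 tcp [ 0.5378 -0.3221  0.205 ] yaw 29.97 z [-1.e-04 -7.e-04 -1.e+00] F [ 0.35 -0.37 -2.43] open 0.562
shift [ -0.8  25.8 188.7] rot [ 0.0006  0.0004 -0.0005]
```

Request:
play_rows(increments=[[0,0,18,0,0,0,0],[0,0,4,10,0,0,0],[0,0,0,22,0,0,0],[0,0,0,26,0,0,0],[0,0,0,26,0,0,0],[0,0,0,22,0,0,0],[0,0,0,8,0,0,0],[0,0,0,0,0,0,0]])

```text
clock: 40.0
tool_pos: [0.5425, -0.3371, 0.087]
eef_rot: [0.966, 0.259, -0.004, -0.003]
contact_force: [-0.5, -0.4, -3.1]
opening: 0.562
```

Run:
```python
from plant import r
from h import *
plan(r,(.55,-.345,.0163),30)
```

```text
t 40.0 tcp [ 0.5425 -0.3371  0.087 ] yaw 30.0 z [-0.009   0.0046 -0.9999] F [-0.52 -0.37 -3.1 ] open 0.562
shift [ 2.9 11.1 70.5] rot [-0.0085  0.0055 -0.    ]
```

Request:
play_rows(increments=[[0,2,9,0,-0.008,0.005,0],[0,0,0,0,0,0,0],[0,0,0,12,0,0,0],[0,0,0,16,0,0,0],[0,0,0,16,0,0,0],[0,0,0,12,0,0,0],[0,0,0,6,0,0,0],[0,0,0,2,0,0,0]])

```text
clock: 41.0
tool_pos: [0.5501, -0.3447, 0.0197]
eef_rot: [0.966, 0.259, 0.001, 0.001]
contact_force: [-0.8, 0.2, -2.5]
opening: 0.561
```

Run:
```python
from plant import r
from h import *
plan(r,(.55,-.345,.0163),30)
```

```text
t 41.0 tcp [ 0.5501 -0.3447  0.0197] yaw 30.0 z [ 0.0018 -0.0011 -1.    ] F [-0.75  0.23 -2.48] open 0.561
shift [-0.3  0.2  3.4] rot [ 0.0018 -0.0011  0.    ]
```

Request:
play_rows(increments=[[0,0,0,1.5,0.002,-0.001,0],[0,0,0,1.2,0,0,0],[0,0,0,1,0,0,0],[0,0,0,0.5,0,0,0],[0,0,0,0,0,0,0],[0,0,0,0,0,0,0],[0.75,0,0,0,0,0,0],[0.8,0,0,0,0,0,0]])

```text
clock: 42.0
tool_pos: [0.5519, -0.3457, 0.0174]
eef_rot: [0.966, 0.259, 0.002, 0.001]
contact_force: [-0.4, -0.3, 0.0]
opening: 0.764
```

Run:
```python
from plant import r
from h import *
info(r)
c,im=snap(r,'wrist','w14')
```

```text
t 42.0 tcp [ 0.5519 -0.3457  0.0174] yaw 29.99 z [ 0.0038 -0.002  -1.    ] F [-0.37 -0.28  0.02] open 0.764
```

View pics/w14.png

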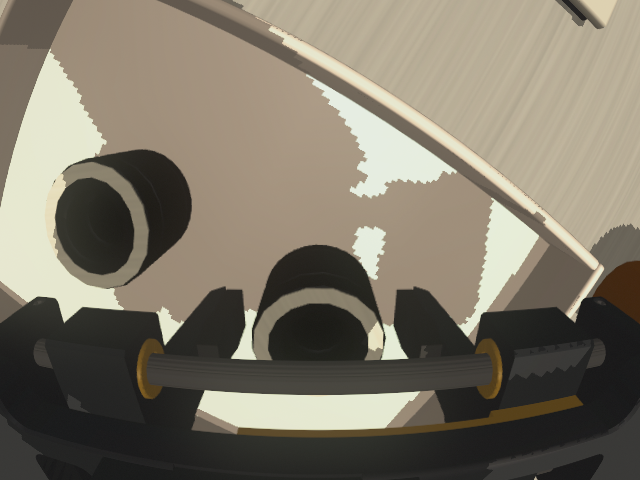

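Both collars stand in the tray: one between the open fingers at (318,330), the other at (100,225). Retracting.

Request:
play_rows(increments=[[0.8,0,0,-12,0.003,-0.003,0],[0.8,0,0,-24,0,0,0],[0.8,0,0,-30,0,0,0],[0.8,0,0,-30,0,0,0],[0.8,0,0,-30,0,0,0],[0.8,0,0,-20,0,0,0],[0.8,0,0,0,0,0,0],[0.8,0,0,0,0,0,0]])

```text
clock: 43.05
tool_pos: [0.5531, -0.3461, 0.1737]
eef_rot: [0.966, 0.259, 0.001, 0.002]
contact_force: [-0.1, 0.3, -0.4]
opening: 0.8
```

Run:
```python
from plant import r
from h import *
info(r)
c,im=snap(r,'scene','sc4')
cv2.imwrite('pics/sc4c.png',cv2.resize(im[110:310,160:480],(800,500)))
c,im=snap(r,'side','s7')
cv2.imwrite('pics/s7c.png',cv2.resize(im[90:330,240:480],(600,600)))
```

```text
t 43.05 tcp [ 0.5531 -0.3461  0.1737] yaw 29.99 z [ 0.0036 -0.0033 -1.    ] F [-0.07  0.31 -0.42] open 0.8
```

View pics/sc4c.png

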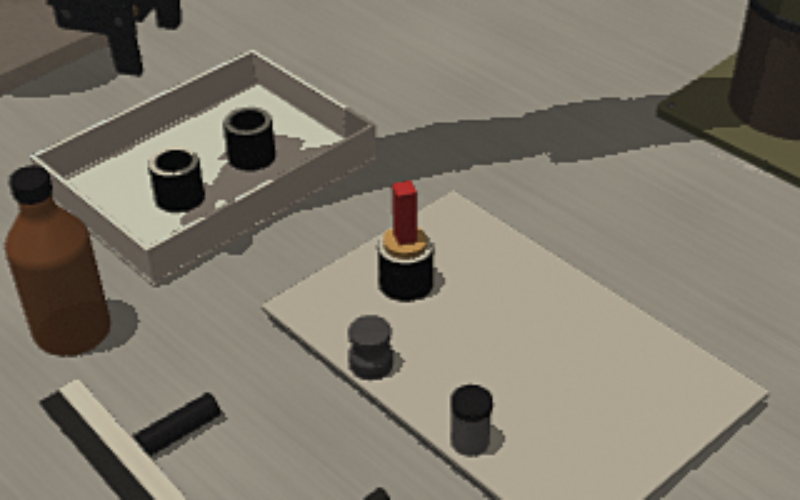

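View pics/s7c.png

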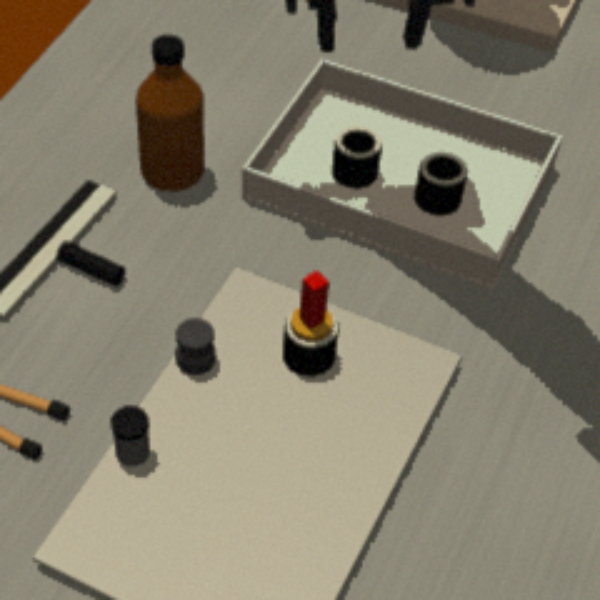

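Both views show the gauge home in its collar, both rejects flat in the tray, and the bystanders where they were. Handing in.

```bash
python3 -c "
from plant import r
print(r.finish_job())"
```

```text
the job is handed in; nothing more can be done
None
```

The job is handed in, at about 43 s of the 72 s allowed; the hand-in gives no verdict.

- **Finding the good collar:** I tried the gauge in all three. The collar nearest the wooden block and the middle one both stopped the plug at the undersize height. The push on them was about 5–8 N, which by the plate's force rule (1 mm for every 3 N) is 2 mm of plate travel or less. The collar nearest the tray took the plug to its flange.
- **Gauge home:** I pushed it in while still gripping it, with about 5.6 N showing the flange on the rim, then let go.
- **Rejects:** I then put the two refused collars side by side in the tray.
- **Last checks:** The final scene and side pictures show the gauge standing in its collar on the plate and both rejects upright on the tray floor inside the walls. The bystanders look undisturbed and the gripper is clear of everything. No check failed.
- **Small disagreement:** The scene and side cameras differed by about 5 mm in x. I worked from their average and checked against the wrist camera.

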